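Fetch the brass imame from behind the lamp base, bowl and casket

TASK

Clear the lamp base, the bead bowl and the casket off the green-tiled shelf and stand them in the red side tray, and only then fetch the brass imame from behind them and stand it upright on the dot in the middle of the cork work pad. Afterwards put the lamp base, the bowl and the casket back, each upright on the very disc of the shelf where it stood at the start. Set everything down without dropping it or tipping it over, and leave the reamer and the bead jar alone.

Things in the scene. Friction and masses are not known exactly. Their poses are not given: they have to be found in the camera images.
- lamp: Cream bakelite lamp base, upright, round, 112 mm tall: foot 76 mm across up to 30 mm high with a small black rocker switch on one side, narrowing in a cone to a straight round neck 34 mm across from 76 mm high to the top, where it is easily gripped. 0.3 to 0.5 kg. Loose, no cord. Origin at the centre of its underside, z up.
- bowl: Smoky quartz bead bowl (dark brown) with a fixed lid of the same stone, upright, round, 64 mm across (66 mm at the lid's edge, 45 to 49 mm high), in all 98 mm tall: the top is a straight round brass knob 20 mm across, from 63 to 97 mm high, to lift it by. 0.2 to 0.4 kg. Loose. Origin at the centre of its underside, z up.
- casket: Dark wooden casket with mother-of-pearl inlay, an upright closed box 48 mm (its x) by 72 mm (its y) by 84 mm tall, flush sides; the lid does not open. 0.2 to 0.4 kg. Loose. Origin at the centre of its underside, z up.
- imame: Brass imame (head piece of a string of prayer beads), a small upright turned piece 44 mm tall: foot 26 mm across and 5 mm high, straight round stem 22 mm across from 7 to 30 mm high, then a pointed tip. 0.1 kg. Loose. Origin at the centre of its underside, z up.
- shelf: Green-tiled step, fixed, top 20 mm above table; x -130 to +68, y -135 to +135 mm in its frame; rear rim from x = +56, 38 mm above table. Dark flush discs mark where things stand: a small one at (0, 0) for the imame; three 90 mm wide at (-70, 0), (0, 70), (0, -70) mm for lamp base, bowl, casket in an order that changes, each within 5 mm of its centre. Origin at table height.
- tray: Dark red side tray, fixed, empty, open at the top: 300 mm along its x by 140 mm along its y outside, walls 5 mm thick and 14 mm high, inner floor 5 mm above the table. It lies to the robot's left or right. Origin at the centre of its underside, at table height.
- pad: Round cork work pad, fixed, 90 mm across and 8 mm thick, with a cream dot 40 mm across in its middle, on the other side of the shelf from the tray. Origin at the centre of its underside, at table height.
- reamer: Steel bead reamer with a dark wooden handle, 117 mm long, up to 18 mm thick, lying on the table beyond the shelf. A bystander.
- bead_jar: Amber glass bead jar with a brass cap, 56 mm across, 75 mm tall, standing beyond the shelf. A bystander. Origin at the centre of its underside.

How it is judged:
By the outcome, as a careful person would: the job done as asked, in the order asked, and still so for the second after the job is handed in, with the robot touching nothing.
It also fails if it takes over 144 s, if anything falls off the work surface, if the arm or the gripper's body presses on something with over 40 N, if the wrist force passes 120 N, or if a joint passes its speed limit or range.

ROBOT

A 6-joint arm with a two-finger parallel gripper is mounted at the origin on the work surface. World frame = base frame: x ahead of the robot, y to its left, z up, the work surface at z = 0. Lengths are in m, angles in rad, forces in N, time in s.
With the tool pointing down it reaches from about 0.35 to 0.975 m from the base axis. Payload 7.1 kg.
Tool frame: the origin (TCP) lies midway between the tips of the shut fingers; the grasp point (between the pads) lies 19 mm behind it; z points along the fingers, y is the line along which they close (so a half turn about z gives the same grasp; the last joint's range is limited). The gripper opens to 88 mm and grips with 3 to 60 N. Pads are 20 mm wide; open, the fingers measure 115 mm over their backs; the gripper's body (75 mm by 178 mm) begins 61 mm behind the grasp point.
Start: joints at [1.134, 0.423, 1.63, -0, 1.089, -0.019], TCP at [0.254, 0.571, 0.194] pointing down, gripper open.
Joint ranges: [-3, 3], [-0.9, 2.11], [0.09, 2.58], [-1.31, 4.45], [0.11, 2.69], [-2.54, 2.54]. Speed limits (rad/s): [2.39, 2.39, 3.01, 3.14, 3.14, 3.14].

INTERFACE

Orientations are given as a unit quaternion [x, y, z, w].
In Python, from rig import arm, vision gives the robot as it stands. The module is installed in compiled form; this text tells all that it offers.
- The arm moves only by the tool move_arm, never from a script. Its argument "increments" is a list of rows, each an object of numbers: "x", "y", "z": the shift along the tool's x, y, z in cm; "turn": the turn about the tool's z in rad. A call has 1 to 12 rows; each row shifts and turns the commanded pose from where the row before left it, along the tool's axes as they then stand; what a row does not reach is not made up. A row lasts 1/8 s, in which the tool goes at most 62.5 mm and 10.7 degrees, less where a joint would pass 70% of its speed; a pose out of reach is approached as far as the arm can. A call with a gripper value outside its range is refused whole. "gripper" is the closure, from -1 (fully open) to 1 (shut), set as the call begins (left out, the last holds). The fingers move at their own pace and stop on an object; "force" is the grip in N (left out, the last holds). Time passes only in rows, so rows that do not move let the fingers close. It gives the time, the measured TCP pose, the force, the opening and the grip force at its end, in the units of the state.
- arm.read_state(): the state, without advancing time (a new reading comes with each control period).
- vision.snapshot(name): name is "scene" or "top" or "wrist"; returns a dict with "frame" (480x640x3 uint8, red, green, blue), "vertical_fov" (degrees; the focal length in pixels is half the picture's height over the tangent of half this angle, whatever the lens; pixels are square), "cx", "cy" (the principal point, pixels), "extrinsics" (4x4, takes a point from world to camera coordinates). Camera axes: x right, y up, looking along -z (the intrinsics and any distortion apply to the point x, -y, -z); pixel columns grow to the right and rows downward; lengths in m; the calibration is good to about 2 mm. The wrist camera is an equidistant fisheye: a pixel r from the principal point sees the ray r / f radians off the axis. A picture is of the moment at which its call begins. There is no depth.
- arm.hand_in(): hands the job in; it is judged then, once.
The state is a dict: "time_s": time; "joint_pos": joint angles; "qd": joint speeds; "effort": joint torques, N m; "tcp_pos": TCP position; "orientation": TCP orientation; "force": force on the tool from outside, world axes, zero at the start; "ft_torque": the same for the moment, N m; "gripper_width": finger opening in m; "grasp_force": force on a finger pad.
Only numpy, scipy, OpenCV 4.12 (cv2) and the standard library are available. Lean on these libraries where they do the work, as an engineer would, in place of code of your own. Each camera call takes 0.05 s, during which the arm holds its last target. There are 200 camera calls.

## Working session

There is one attempt and no reset: what is moved stays moved. The work goes in short steps, Python scripts to look and compute and a tool call to move; the robot and the scene stay as the last step left them, time stands still between calls to the robot, and variables do not carry over. Pictures are saved under pics/ and viewed, at most 14 in all, crops included, and the job is handed in when it is done.

Besides the shell and the picture viewer there is one more tool, called after "Request:" as name([rows], argument=value, ...), one row to a line, values as JSON. move_arm: Moves the arm, as the interface text tells. Its arguments: {"type":"object","properties":{"increments":{"type":"array"},"gripper":{"type":"number"},"force":{"type":"number"}},"required":["increments"]}

```bash
mkdir -p pics
python3 - <<'E'
from rig import arm, vision
import cv2,numpy as np
np.set_printoptions(precision=4,suppress=True)
for n in ["top","scene"]:
    s=vision.snapshot(n); cv2.imwrite(f"pics/{n}0.png",s["frame"][:,:,::-1])
    print(n,s["vertical_fov"],s["cx"],s["cy"],s["extrinsics"])
print(arm.read_state())
E
```

```text
top 57.69379824983443 318.23283519944096 236.28646574664936 [[ 0.0142 -0.9995 -0.0271  0.0085]
 [ 0.9877  0.0098  0.1559 -0.6497]
 [-0.1556 -0.029   0.9874 -0.8192]
 [ 0.      0.      0.      1.    ]]
scene 42.440994628408475 315.5141253236174 237.47585613110934 [[-0.5945  0.804  -0.0097  0.3814]
 [-0.5415 -0.3914  0.744   0.2995]
 [ 0.5944  0.4476  0.6681 -1.5656]
 [ 0.      0.      0.      1.    ]]
{'time_s': 0.1, 'joint_pos': array([ 1.134 ,  0.4237,  1.6306, -0.    ,  1.0886, -0.019 ]), 'qd': array([-0.0007, -0.0023, -0.0021,  0.0007, -0.0015, -0.0012]), 'effort': array([  0.0008, -54.5619, -27.4328,   0.0645,   0.0188,  -0.    ]), 'tcp_pos': array([0.2533, 0.5708, 0.1935]), 'orientation': array([ 0.2074,  0.9783, -0.0007, -0.0001]), 'force': array([ 0.27  , -0.0949, -0.3751]), 'ft_torque': array([-0.0393,  0.014 , -0.048 ]), 'grasp_force': 0.0, 'gripper_width': 0.08836519522692844}
```

View pics/top0.png

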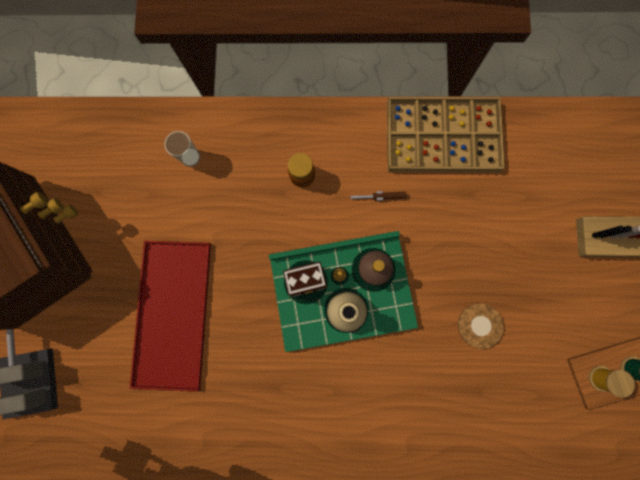

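View pics/scene0.png

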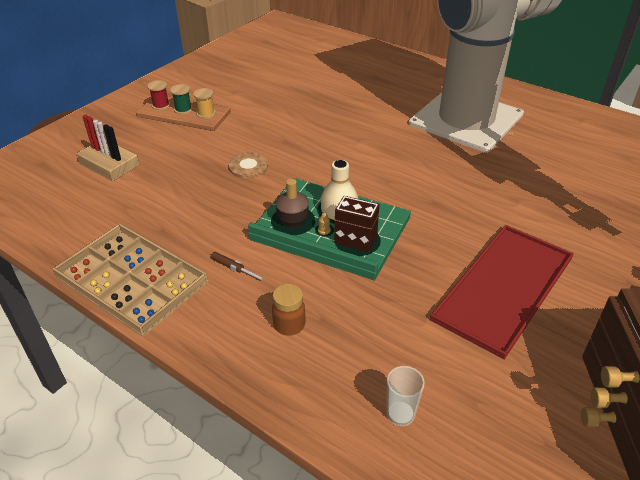

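The top view shows the red tray (robot's left, px 172,315) and the pad dot at (482,326). On the shelf, the casket is at (305,278), the bowl knob at (379,266), the lamp neck at (349,312) and the imame at (340,275). The scene view agrees. I'll measure next.

```bash
cat > h.py <<'E'
import cv2,numpy as np
from rig import arm, vision
np.set_printoptions(precision=4,suppress=True)
def snap(n): return vision.snapshot(n)
def ray(s,uv):
    f=240/np.tan(np.radians(s["vertical_fov"])/2); E=s["extrinsics"]
    d=np.array([(uv[0]-s["cx"])/f,-(uv[1]-s["cy"])/f,-1.]); R=E[:3,:3]
    return -R.T@E[:3,3], R.T@d
def onz(s,uv,z):
    c,d=ray(s,uv); return (c+d*(z-c[2])/d[2])[:2]
def proj(s,p):
    f=240/np.tan(np.radians(s["vertical_fov"])/2); E=s["extrinsics"]
    q=E[:3,:3]@np.asarray(p)+E[:3,3]; return np.array([s["cx"]-f*q[0]/q[2],s["cy"]+f*q[1]/q[2]])
def blobs(m,amin=20):
    cs,_=cv2.findContours(m.astype(np.uint8),cv2.RETR_EXTERNAL,cv2.CHAIN_APPROX_NONE)
    return sorted([c for c in cs if cv2.contourArea(c)>=amin],key=cv2.contourArea,reverse=True)
def hsv(s): return cv2.cvtColor(s["frame"],cv2.COLOR_RGB2HSV).astype(int)
E
python3 - <<'E'
from h import *
s=snap("top"); H=hsv(s); h,S,V=H[...,0],H[...,1],H[...,2]
g=(h>60)&(h<90)&(S>90)&(V>40); g[:220]=0;g[360:]=0;g[:,:250]=0;g[:,430:]=0
c=blobs(g)[0]; c=cv2.convexHull(np.vstack(blobs(g))); 
r=cv2.minAreaRect(c); b=cv2.boxPoints(r); print("shelf px",b); print([onz(s,p,.02) for p in b],[onz(s,p,.038) for p in b])
q=cv2.approxPolyDP(c,6,True)[:,0]; print(q,[onz(s,p,.02) for p in q])
red=((h<6)|(h>172))&(S>150)&(V>60); red[:,230:]=0;red[:,:120]=0
c=max(blobs(red),key=cv2.contourArea); b=cv2.boxPoints(cv2.minAreaRect(c)); t=np.array([onz(s,p,.014) for p in b]); print("tray",b,t,t.mean(0))
w=(S<90)&(V>150); w[:300]=0;w[350:]=0;w[:,:460]=0;w[:,505:]=0
c=blobs(w)[0]; print("dot",cv2.minEnclosingCircle(c),onz(s,cv2.minAreaRect(c)[0],.008))
cr=s["frame"][220:360,260:430,::-1]; cv2.imwrite("pics/c0.png",cv2.resize(cr,None,fx=4.5,fy=4.2,interpolation=cv2.INTER_CUBIC)[:600])
t=snap("scene");cr=t["frame"][150:290,235:425,::-1]; cv2.imwrite("pics/c1.png",cv2.resize(cr,None,fx=4.2,fy=4.2,interpolation=cv2.INTER_CUBIC))
E
```

```text
shelf px [[268.1565 254.5948]
 [399.5716 230.8969]
 [416.9677 327.3665]
 [285.5526 351.0643]]
[array([0.6152, 0.12  ]), array([ 0.6674, -0.1505]), array([ 0.4728, -0.1821]), array([0.4225, 0.079 ])] [array([0.6132, 0.1174]), array([ 0.6643, -0.1476]), array([ 0.4737, -0.1786]), array([0.4244, 0.0773])]
[[416 327]
 [286 350]
 [270 255]
 [397 232]] [array([ 0.4735, -0.1802]), array([0.4246, 0.0782]), array([0.6144, 0.1162]), array([ 0.665 , -0.1451])]
tray [[129.7614 387.3401]
 [140.4061 238.3147]
 [210.1218 243.2944]
 [199.4772 392.3198]] [[0.3462 0.3897]
 [0.6474 0.3919]
 [0.6383 0.2435]
 [0.3394 0.2489]] [0.4928 0.3185]
dot ((480.5799865722656, 325.5639953613281), 10.027202606201172) [ 0.4779 -0.3126]
```

View pics/c0.png

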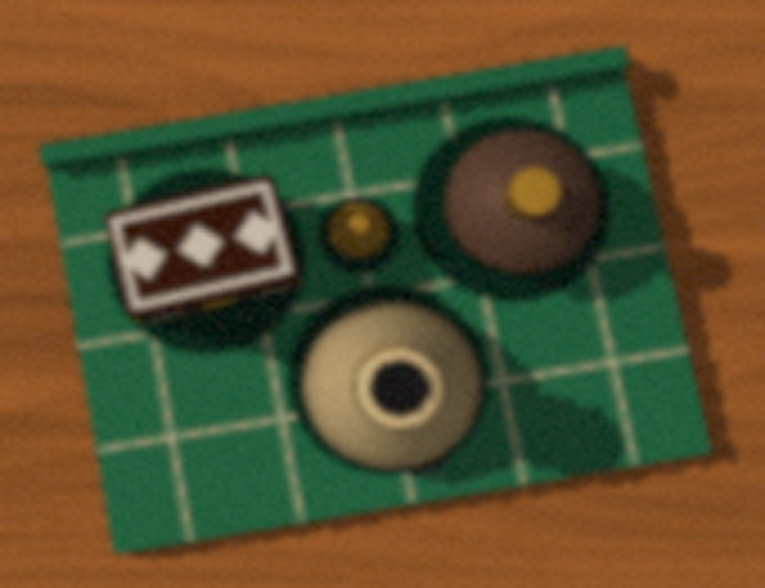

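View pics/c1.png

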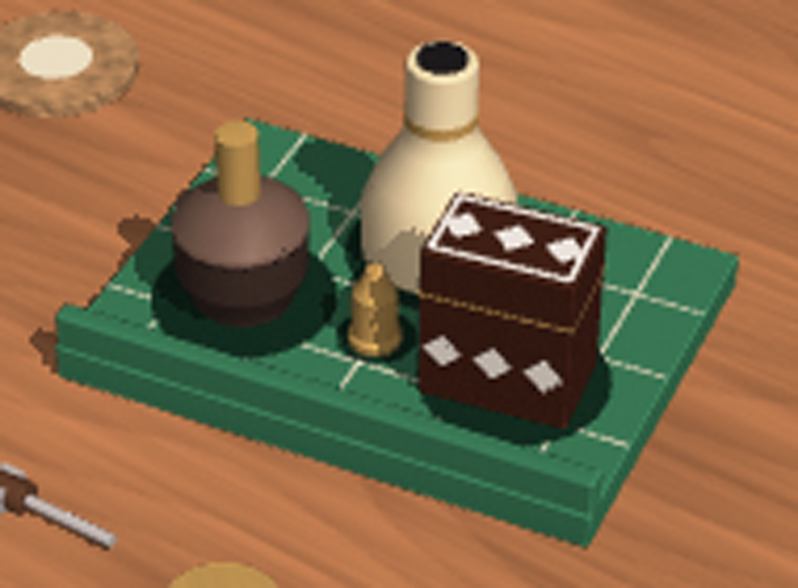

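The crops show the lamp on the front disc, the casket on the left one, the bowl on the right one and the imame in the middle. Next: top centres from both views.

Run:
```python
from h import *
T=snap("top"); Sc=snap("scene")
print("cams",ray(T,(0,0))[0],ray(Sc,(0,0))[0])
def cen(s,f,box,amin=8):
    H=hsv(s); m=f(H[...,0],H[...,1],H[...,2]); k=np.zeros_like(m); x0,y0,x1,y1=box; k[y0:y1,x0:x1]=1
    c=blobs(m&k,amin)[0]; (x,y),wh,a=cv2.minAreaRect(c); M=cv2.moments(c); return np.array([M["m10"]/M["m00"],M["m01"]/M["m00"]]),wh,c
bl=lambda h,S,V:V<75
p,wh,_=cen(T,bl,(340,303,358,322)); q,wq,_=cen(Sc,lambda h,S,V:V<70,(330,155,352,172)); print("lamp",p,wh,q,wq,onz(T,p,.132),onz(Sc,q,.132))
br=lambda h,S,V:(S>140)&(h>14)&(h<30)&(V>110)
p,wh,_=cen(T,br,(368,255,392,277)); print("knob",p,wh,onz(T,p,.118))
# scene knob top ellipse: crop ~ (237,130)
q=np.array([235+237/4.2,150+130/4.2]); print("knob sc",q,onz(Sc,q,.118))
p,wh,_=cen(T,lambda h,S,V:(S>110)&(h>12)&(h<35)&(V>45),(330,262,352,287)); print("imame",p,wh,onz(T,p,.045))
tip=np.array([235+374/4.2,150+267/4.2]); print("imame sc tip",onz(Sc,tip,.063)); tt=np.array([260+358/4.5,220+220/4.2]);print("top tip",onz(T,tt,.063))
# casket top corners from crops
c0=np.array([[108,215],[272,180],[298,283],[132,315]])/[4.5,4.2]+[260,220]
c1=np.array([[459,193],[606,229],[574,281],[422,247]])/4.2+[235,150]
for s,c in((T,c0),(Sc,c1)):
    w=np.array([onz(s,x,.104) for x in c]); r=cv2.minAreaRect((w*1000).astype(np.float32)); print("casket",w.mean(0),r)
# shelf corners
a=np.array([[286.2,351],[417.8,327.6]]);r=np.array([[269.3,254.5],[398.9,231.9]])
print("front",[onz(T,x,.02) for x in a],"rear",[onz(T,x,.038) for x in r])
a=np.array([[739,258]])/4.2+[235,150]; r=np.array([[602,478],[60,310]])/4.2+[235,150]
print("sc front-left",onz(Sc,a[0],.02),"rear",[onz(Sc,x,.038) for x in r])
d=np.array([55,58])/4.2+[235,150]; print("dot sc",onz(Sc,d,.008))
for x in [(572,257),(507,228),(432,317),(505,355)]: print("tray sc",onz(Sc,x,.014))
```

```text
cams [ 0.5142 -0.0089  0.9104] [1.3196 0.5114 0.8268]
lamp [348.4403 311.9323] (10.0, 11.0) [339.8974 163.3205] (6.0, 11.0) [ 0.5028 -0.0411] [ 0.5004 -0.0439]
knob [378.0117 264.9435] (10.0, 11.0) [ 0.5874 -0.095 ]
knob sc [291.4286 180.9524] [ 0.5858 -0.0971]
imame [339.0014 274.0678] (12.0, 12.0) [ 0.5751 -0.0257]
imame sc tip [ 0.5747 -0.0281]
top tip [ 0.5772 -0.0264]
casket [0.561  0.0381] ((560.655029296875, 38.03920364379883), (46.479976654052734, 69.67062377929688), 13.582507133483887)
casket [0.5616 0.0391] ((562.3001098632812, 39.239288330078125), (41.97414779663086, 70.9992446899414), 13.970494270324707)
front [array([0.4227, 0.0777]), array([ 0.4724, -0.1837])] rear [array([0.6134, 0.1151]), array([ 0.6622, -0.1462])]
sc front-left [0.4233 0.0816] rear [array([0.6084, 0.1183]), array([ 0.6616, -0.1463])]
dot sc [ 0.4784 -0.3126]
tray sc [0.3567 0.3926]
tray sc [0.35   0.2593]
tray sc [0.6435 0.2505]
tray sc [0.6456 0.3846]
```

Request:
move_arm([
  {"turn":0.153},
  {"turn":0.153},
  {"turn":0.153},
  {"turn":0.153},
  {"turn":0.153},
  {"turn":0.153},
  {"x":-4,"y":0.6},
  {"x":-5,"y":0.8},
  {"x":-5,"y":0.8},
  {"x":-5,"y":0.8},
  {"x":-5,"y":0.8},
  {"x":-4,"y":0.6},
], gripper=-1, force=20)

```text
$.increments[0]: bad value
```

```bash
cat > go.py <<'E'
# go.py x y z : tool-frame increments (cm) from the present pose to a world TCP target
import sys; from rig import arm; import numpy as np; from scipy.spatial.transform import Rotation as R
s=arm.read_state(); r=R.from_quat(s["orientation"]); m=r.as_matrix(); np.set_printoptions(precision=3,suppress=True)
print("t",round(s["time_s"],2),"tcp",s["tcp_pos"],"yang",round(np.degrees(np.arctan2(m[1,1],m[0,1])),2),"tilt",m[:2,2],"w",round(s["gripper_width"],4),"F",s["force"],"j",s["joint_pos"])
for a in sys.argv[1:]:
    t=np.array(list(map(float,a.split(","))));print(a,"->",m.T@(t-s["tcp_pos"])*100)
E
python3 go.py .502,-.042,.17
```

```text
t 0.3 tcp [0.253 0.571 0.194] yang 66.06 tilt [-0. -0.] w 0.0878 F [-0.815  0.227  0.258] j [ 1.134  0.423  1.63  -0.     1.089 -0.019]
.502,-.042,.17 -> [-47.588 -45.948   2.414]
```

Request:
move_arm([
  {"x":0,"y":0,"z":0,"turn":0.153},
  {"x":0,"y":0,"z":0,"turn":0.153},
  {"x":0,"y":0,"z":0,"turn":0.153},
  {"x":0,"y":0,"z":0,"turn":0.153},
  {"x":0,"y":0,"z":0,"turn":0.153},
  {"x":0,"y":0,"z":0,"turn":0.153},
  {"x":-4,"y":0.6,"z":0,"turn":0},
  {"x":-5,"y":0.8,"z":0,"turn":0},
  {"x":-5,"y":0.8,"z":0,"turn":0},
  {"x":-5,"y":0.8,"z":0,"turn":0},
  {"x":-5,"y":0.8,"z":0,"turn":0},
  {"x":-4,"y":0.6,"z":0,"turn":0},
], gripper=-1, force=20)

```text
time_s: 1.8
tcp_pos: [0.362, 0.3075, 0.1943]
orientation: [0.62, 0.785, 0.0, 0.0]
force: [0.0, -0.2, 0.2]
gripper_width: 0.0874
grasp_force: 0.0
```

```bash
python3 go.py .502,-.042,.17
```

```text
t 1.8 tcp [0.362 0.307 0.194] yang 13.44 tilt [0. 0.] w 0.0874 F [ 0.018 -0.182  0.225] j [ 0.679  0.201  1.952 -0.     0.987  0.445]
.502,-.042,.17 -> [-37.246   5.492   2.432]
```

Request:
move_arm([
  {"x":-4.6,"y":0.7,"z":0,"turn":0},
  {"x":-4.7,"y":0.7,"z":0,"turn":0},
  {"x":-4.7,"y":0.7,"z":0,"turn":0},
  {"x":-4.7,"y":0.7,"z":0,"turn":0},
  {"x":-4.7,"y":0.7,"z":0,"turn":0},
  {"x":-4.7,"y":0.7,"z":0,"turn":0},
  {"x":-4.6,"y":0.7,"z":0,"turn":0},
  {"x":-4.5,"y":0.6,"z":0,"turn":0},
  {"x":0,"y":0,"z":0,"turn":0},
])

```text
time_s: 2.92
tcp_pos: [0.5026, -0.0421, 0.1943]
orientation: [0.621, 0.784, 0.0, 0.0]
force: [-0.2, 0.3, -0.9]
gripper_width: 0.0881
grasp_force: 0.0
```

```bash
python3 go.py .502,-.042,.095
python3 - <<'E'
from h import *
s=snap("wrist"); cv2.imwrite("pics/w0.png",s["frame"][:,:,::-1])
E
```

```text
t 2.92 tcp [ 0.503 -0.042  0.194] yang 13.26 tilt [ 0.001 -0.   ] w 0.0881 F [-0.207  0.291 -0.899] j [-0.107  0.246  1.893 -0.     1.002 -0.338]
.502,-.042,.095 -> [ 0.024 -0.063  9.925]
```

View pics/w0.png

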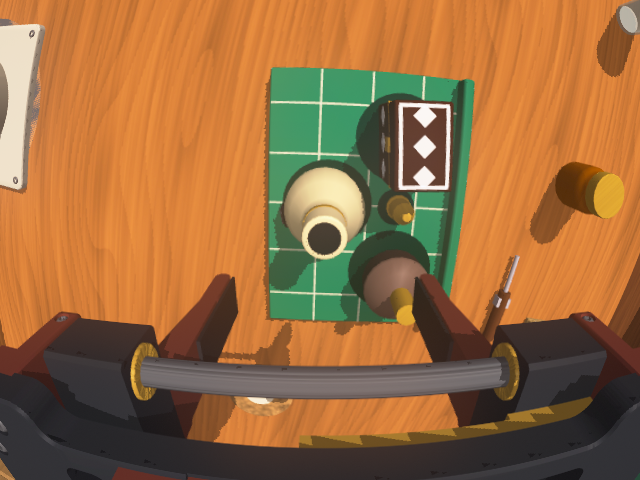

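Wrist view: the lamp neck (324,238) is centred between the fingers (px 235 and 415). Descending.

Request:
move_arm([
  {"x":0,"y":0,"z":2,"turn":0},
  {"x":0,"y":0,"z":2,"turn":0},
  {"x":0,"y":0,"z":2,"turn":0},
  {"x":0,"y":0,"z":2,"turn":0},
  {"x":0,"y":0,"z":1.2,"turn":0},
  {"x":0,"y":0,"z":0.7,"turn":0},
  {"x":0,"y":0,"z":0,"turn":0},
])

```text
time_s: 3.85
tcp_pos: [0.5015, -0.0395, 0.0951]
orientation: [0.619, 0.785, -0.0, -0.0]
force: [0.1, -0.5, 0.6]
gripper_width: 0.0878
grasp_force: 0.0
```

Request:
move_arm([
  {"x":0,"y":0,"z":0,"turn":0},
  {"x":0,"y":0,"z":0,"turn":0},
  {"x":0,"y":0,"z":0,"turn":0},
  {"x":0,"y":0,"z":0,"turn":0},
  {"x":0,"y":0,"z":0,"turn":0},
  {"x":0,"y":0,"z":0,"turn":0},
  {"x":0,"y":0,"z":0,"turn":0},
  {"x":0,"y":0,"z":0,"turn":0},
], gripper=1, force=25)

```text
time_s: 4.85
tcp_pos: [0.5017, -0.0398, 0.0952]
orientation: [0.619, 0.785, 0.0, 0.0]
force: [1.4, -0.7, -0.6]
gripper_width: 0.033
grasp_force: 25.0
```

```bash
python3 go.py .502,-.042,.195 .485,.31,.18
```

```text
t 4.85 tcp [ 0.502 -0.04   0.095] yang 13.47 tilt [ 0. -0.] w 0.033 F [ 1.409 -0.666 -0.552] j [-0.103  0.395  1.965 -0.     0.781 -0.338]
.502,-.042,.195 -> [-0.222 -0.025 -9.983]
.485,.31,.18 -> [34.406  6.52  -8.485]
```

Request:
move_arm([
  {"x":0,"y":0,"z":-0.5,"turn":0},
  {"x":0,"y":0,"z":-1.2,"turn":0},
  {"x":0,"y":0,"z":-2,"turn":0},
  {"x":0,"y":0,"z":-2.3,"turn":0},
  {"x":0,"y":0,"z":-2.3,"turn":0},
  {"x":0,"y":0,"z":-2,"turn":0},
  {"x":0,"y":0,"z":-1.2,"turn":0},
  {"x":0,"y":0,"z":0,"turn":0},
])

```text
time_s: 5.85
tcp_pos: [0.5021, -0.0398, 0.2111]
orientation: [0.619, 0.785, 0.0, 0.001]
force: [-1.0, -0.5, -3.3]
gripper_width: 0.0325
grasp_force: 25.0
```

Request:
move_arm([
  {"x":1.5,"y":-0.1,"z":0,"turn":0},
  {"x":2.5,"y":-0.2,"z":0,"turn":0},
  {"x":3.5,"y":-0.2,"z":0,"turn":0},
  {"x":4,"y":-0.2,"z":0,"turn":0},
  {"x":4,"y":-0.2,"z":0,"turn":0},
  {"x":4,"y":-0.2,"z":0,"turn":0},
  {"x":4,"y":-0.2,"z":0,"turn":0},
  {"x":4,"y":-0.2,"z":0,"turn":0},
  {"x":3.5,"y":-0.2,"z":0,"turn":0},
  {"x":2.5,"y":-0.2,"z":0,"turn":0},
  {"x":1.5,"y":-0.1,"z":0,"turn":0},
  {"x":0,"y":0,"z":0,"turn":0},
])

```text
time_s: 7.35
tcp_pos: [0.3999, 0.2965, 0.2096]
orientation: [0.619, 0.786, -0.001, -0.0]
force: [-0.4, 0.2, -3.7]
gripper_width: 0.0327
grasp_force: 25.0
```

```bash
python3 go.py .395,.31,.0805
```

```text
t 7.35 tcp [0.4   0.296 0.21 ] yang 13.56 tilt [-0.001 -0.001] w 0.0327 F [-0.368  0.17  -3.72 ] j [0.614 0.217 1.891 0.    1.035 0.377]
.395,.31,.0805 -> [ 1.436 -0.147 12.912]
```

Request:
move_arm([
  {"x":1.4,"y":-0.1,"z":1,"turn":0},
  {"x":0,"y":0,"z":2,"turn":0},
  {"x":0,"y":0,"z":2.5,"turn":0},
  {"x":0,"y":0,"z":2.5,"turn":0},
  {"x":0,"y":0,"z":2,"turn":0},
  {"x":0,"y":0,"z":1.2,"turn":0},
  {"x":0,"y":0,"z":0.6,"turn":0},
  {"x":0,"y":0,"z":0.5,"turn":0},
  {"x":0,"y":0,"z":0.2,"turn":0},
  {"x":0,"y":0,"z":0.2,"turn":0},
  {"x":0,"y":0,"z":0.1,"turn":0},
  {"x":0,"y":0,"z":0,"turn":0},
])

```text
time_s: 8.85
tcp_pos: [0.3965, 0.3094, 0.0823]
orientation: [0.619, 0.785, 0.0, 0.0]
force: [0.0, 0.3, -3.7]
gripper_width: 0.0329
grasp_force: 25.0
```

```bash
python3 go.py .395,.31,.0805
```

```text
t 8.85 tcp [0.397 0.309 0.082] yang 13.47 tilt [0. 0.] w 0.0329 F [ 0.043  0.347 -3.661] j [ 0.639  0.417  1.972 -0.     0.752  0.404]
.395,.31,.0805 -> [ 0.096 -0.135  0.178]
```

Request:
move_arm([
  {"x":0,"y":0,"z":0.05,"turn":0},
  {"x":0,"y":0,"z":0.05,"turn":0},
  {"x":0,"y":0,"z":0.05,"turn":0},
  {"x":0,"y":0,"z":0.05,"turn":0},
  {"x":0,"y":0,"z":0,"turn":0},
])

```text
time_s: 9.48
tcp_pos: [0.3966, 0.3095, 0.0804]
orientation: [0.619, 0.785, 0.0, -0.0]
force: [-0.2, 0.7, -0.5]
gripper_width: 0.0326
grasp_force: 25.0
```

Contact: the load has come off the wrist. Release and rise.

Request:
move_arm([
  {"x":0,"y":0,"z":0,"turn":0},
  {"x":0,"y":0,"z":0,"turn":0},
  {"x":0,"y":0,"z":0,"turn":0},
  {"x":0,"y":0,"z":0,"turn":0},
  {"x":0,"y":0,"z":-1,"turn":0},
  {"x":0,"y":0,"z":-2,"turn":0},
  {"x":0,"y":0,"z":-3,"turn":0},
  {"x":0,"y":0,"z":-3,"turn":0},
  {"x":0,"y":0,"z":-2,"turn":0},
  {"x":0,"y":0,"z":0,"turn":0},
], gripper=-0.3)

```text
time_s: 10.72
tcp_pos: [0.3975, 0.3101, 0.1921]
orientation: [0.619, 0.785, 0.002, 0.001]
force: [0.5, -0.0, 0.5]
gripper_width: 0.0571
grasp_force: 0.0
```

```bash
python3 go.py .587,-.096,.19
```

```text
t 10.72 tcp [0.397 0.31  0.192] yang 13.46 tilt [0.003 0.002] w 0.0571 F [ 0.46  -0.029  0.489] j [ 0.639  0.246  1.898 -0.     0.993  0.404]
.587,-.096,.19 -> [-43.903   8.977   0.176]
```

Request:
move_arm([
  {"x":-2,"y":0.4,"z":0,"turn":0},
  {"x":-4,"y":0.8,"z":0,"turn":0},
  {"x":-4.5,"y":0.9,"z":0,"turn":0},
  {"x":-4.5,"y":1,"z":0,"turn":0},
  {"x":-4.5,"y":0.9,"z":0,"turn":0},
  {"x":-4.5,"y":0.9,"z":0,"turn":0},
  {"x":-4.5,"y":0.9,"z":0,"turn":0},
  {"x":-4.5,"y":0.9,"z":0,"turn":0},
  {"x":-4.5,"y":0.9,"z":0,"turn":0},
  {"x":-4,"y":0.9,"z":0,"turn":0},
  {"x":-2.4,"y":0.5,"z":0,"turn":0},
  {"x":0,"y":0,"z":0,"turn":0},
])

```text
time_s: 12.22
tcp_pos: [0.5862, -0.0976, 0.1893]
orientation: [0.62, 0.785, -0.0, -0.001]
force: [-0.6, -0.6, -0.5]
gripper_width: 0.057
grasp_force: 0.0
```

```bash
python3 go.py .587,-.096,.087
python3 - <<'E'
from h import *
s=snap("wrist"); cv2.imwrite("pics/w1.png",s["frame"][:,:,::-1])
E
```

```text
t 12.22 tcp [ 0.586 -0.098  0.189] yang 13.36 tilt [-0.001  0.   ] w 0.057 F [-0.627 -0.612 -0.53 ] j [-0.185  0.384  1.703  0.     1.055 -0.418]
.587,-.096,.087 -> [ 0.129  0.126 10.235]
```

View pics/w1.png

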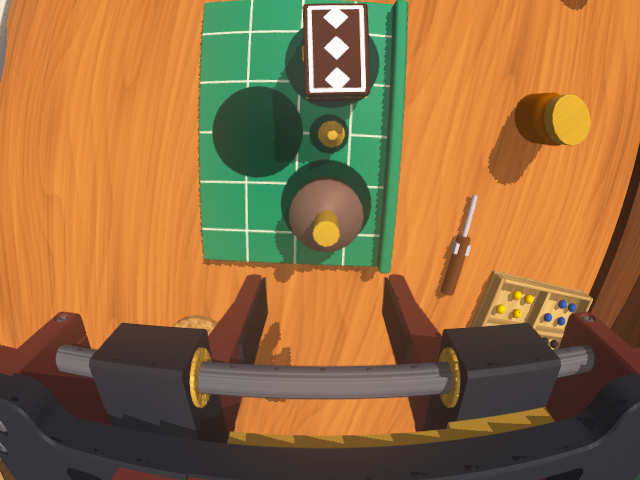

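The knob (326,232) is centred between the fingers (265 and 385). Descend and grip.

Request:
move_arm([
  {"x":0.1,"y":0.1,"z":2,"turn":0},
  {"x":0,"y":0,"z":2,"turn":0},
  {"x":0,"y":0,"z":2,"turn":0},
  {"x":0,"y":0,"z":2,"turn":0},
  {"x":0,"y":0,"z":1.4,"turn":0},
  {"x":0,"y":0,"z":0.8,"turn":0},
  {"x":0,"y":0,"z":0,"turn":0},
])

```text
time_s: 13.15
tcp_pos: [0.5867, -0.0951, 0.0879]
orientation: [0.619, 0.785, -0.0, -0.0]
force: [0.2, 0.5, 0.4]
gripper_width: 0.0571
grasp_force: 0.0
```

Request:
move_arm([
  {"x":0,"y":0,"z":0,"turn":0},
  {"x":0,"y":0,"z":0,"turn":0},
  {"x":0,"y":0,"z":0,"turn":0},
  {"x":0,"y":0,"z":0,"turn":0},
  {"x":0,"y":0,"z":0,"turn":0},
  {"x":0,"y":0,"z":0,"turn":0},
  {"x":0,"y":0,"z":0,"turn":0},
  {"x":0,"y":0,"z":0,"turn":0},
], gripper=1, force=25)

```text
time_s: 14.15
tcp_pos: [0.5878, -0.0956, 0.0894]
orientation: [0.619, 0.785, 0.0, 0.001]
force: [-1.1, -0.1, 8.0]
gripper_width: 0.0008
grasp_force: 4.3
```

```bash
python3 go.py .485,.31,.072
```

```text
t 14.15 tcp [ 0.588 -0.096  0.089] yang 13.46 tilt [ 0.002 -0.   ] w 0.0008 F [-1.124 -0.139  8.018] j [-0.181  0.515  1.765  0.     0.859 -0.416]
.485,.31,.072 -> [41.841 -0.554  1.713]
```

Shut to 0.8 mm with an 8 N upward force, so the grip has missed. I'll look.

Run:
```python
from h import *
s=snap("wrist"); t=snap("scene")["frame"][130:330,210:450]; 
a=cv2.resize(t,(480,400)); b=s["frame"][60:460,120:440]
cv2.imwrite("pics/m1.png",np.hstack([a,b])[:,:,::-1])
```

```text
(no output)
```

View pics/m1.png

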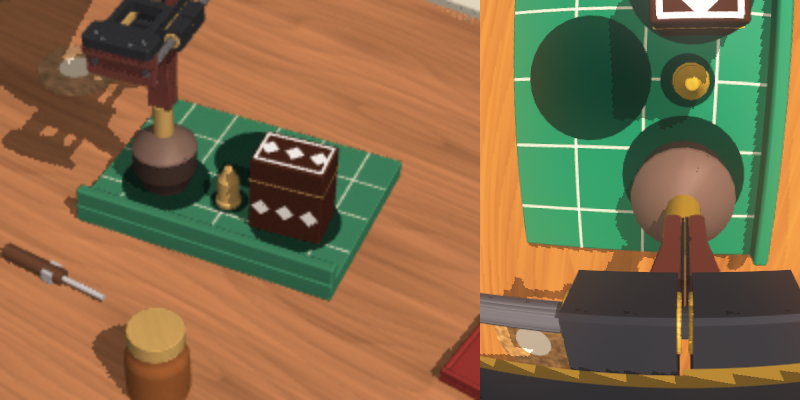

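The fingers have shut just on the −y side of the knob: my tool-x alignment is off. The bowl still stands upright. I'll check the TCP projection and the knob in all cameras.

```bash
cat >> h.py <<'E'
def wray(s,uv):
    f=240/np.tan(np.radians(s["vertical_fov"])/2); E=s["extrinsics"]; R=E[:3,:3]
    a=np.array([uv[0]-s["cx"],uv[1]-s["cy"]]); r=np.hypot(*a)+1e-9; th=r/f
    d=np.array([np.sin(th)*a[0]/r,-np.sin(th)*a[1]/r,-np.cos(th)]); return -R.T@E[:3,3],R.T@d
def wonz(s,uv,z):
    c,d=wray(s,uv); return (c+d*(z-c[2])/d[2])[:2]
def wproj(s,p):
    f=240/np.tan(np.radians(s["vertical_fov"])/2); E=s["extrinsics"]; q=E[:3,:3]@np.asarray(p)+E[:3,3]
    a=np.array([q[0],-q[1]]); r=np.hypot(*a); th=np.arctan2(r,-q[2]); return np.array([s["cx"],s["cy"]])+f*th*a/r
E
python3 - <<'E'
from h import *
w=snap("wrist"); t=snap("top"); c=snap("scene"); p=arm.read_state()["tcp_pos"]
print(p,"wrist tcp px",wproj(w,p),"top",proj(t,p),"scene",proj(c,p))
H=hsv(c); m=(H[...,1]>120)&(H[...,0]>12)&(H[...,0]<30)&(H[...,2]>90); m[:170]=0;m[220:]=0;m[:,:275]=0;m[:,310:]=0
for b in blobs(m,10): print("scene knob",cv2.boundingRect(b))
print("wrist: knob top ray z=.118",wonz(w,(324,264),.118),"imame tip",wonz(w,(331,142),.064))
print(w["vertical_fov"],w["cx"],w["cy"])
a=t["frame"][200:320,300:460]; b=c["frame"][120:240,230:390]
cv2.imwrite("pics/m2.png",np.hstack([cv2.resize(x,None,fx=2.5,fy=2.5,interpolation=cv2.INTER_CUBIC) for x in(a,b)])[:,:,::-1])
E
```

```text
[ 0.5878 -0.0956  0.0895] wrist tcp px [322.8362 274.1406] top [376.6971 266.1194] scene [291.9115 193.5688]
scene knob (285, 183, 12, 16)
wrist: knob top ray z=.118 [ 0.5844 -0.0783] imame tip [ 0.5758 -0.0257]
65.70646984690485 324.53484801673596 233.94424474193215
```

View pics/m2.png

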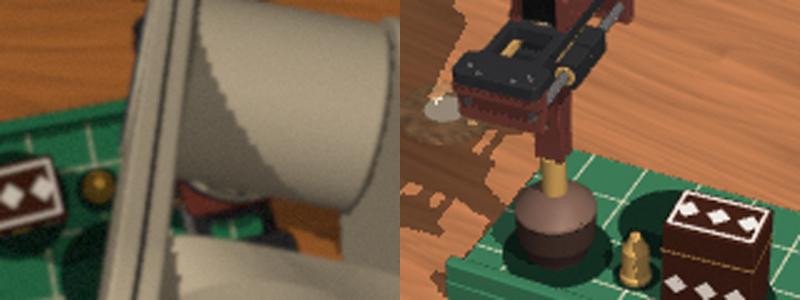

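Run:
```python
from h import *
w=snap("wrist"); p=arm.read_state()["tcp_pos"]; E=w["extrinsics"].copy()
def shifted(tcp):
    v=dict(w); F=E.copy(); F[:3,3]=E[:3,3]-E[:3,:3]@(np.array(tcp)-p); v["extrinsics"]=F; return v
a=shifted([.5862,-.0976,.1893]); 
for z in(.118,.128): print("knob w1",z,wonz(a,(326,232),z))
print("imame w1",wonz(a,(333,134),.064))
b=shifted([.5026,-.0421,.1943]); 
for z in (.132,): print("lamp w0",wonz(b,(324,238),z)," imame",wonz(b,(404,215),.064),"knob w0",wonz(b,(404,314),.118))
f=w["frame"]; cv2.imwrite("pics/m3.png",cv2.resize(f[100:340,200:460],None,fx=2.5,fy=2.5,interpolation=cv2.INTER_CUBIC)[:,:,::-1])
```

```text
knob w1 0.118 [ 0.5877 -0.0945]
knob w1 0.128 [ 0.5869 -0.0916]
imame w1 [ 0.5773 -0.0256]
lamp w0 [ 0.503 -0.041]  imame [ 0.5733 -0.0245] knob w0 [ 0.5843 -0.0947]
```

View pics/m3.png

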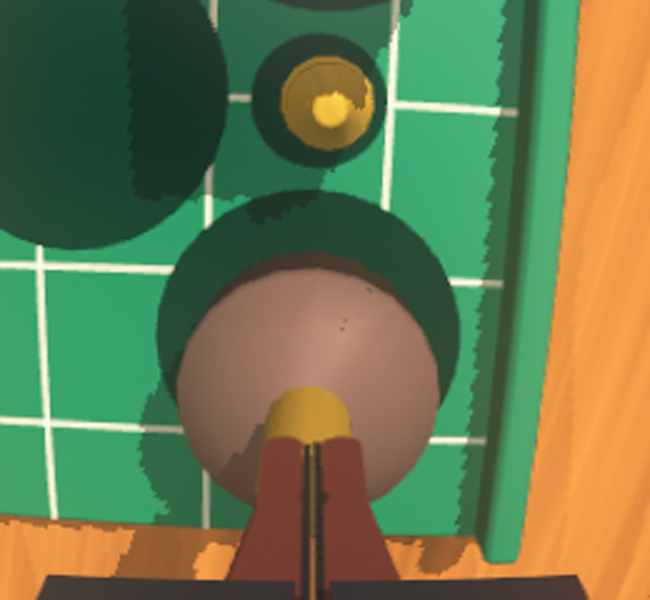

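The bowl is unmoved. The fingertips seem to sit on top of the knob, well above the reported TCP. I'll rise clear and measure where the tips really are.

Request:
move_arm([
  {"x":0,"y":0,"z":-0.5,"turn":0},
  {"x":0,"y":0,"z":-1.5,"turn":0},
  {"x":0,"y":0,"z":-2,"turn":0},
  {"x":0,"y":0,"z":-1,"turn":0},
  {"x":0,"y":0,"z":0,"turn":0},
])

```text
time_s: 15.08
tcp_pos: [0.5876, -0.0956, 0.1393]
orientation: [0.619, 0.785, 0.0, 0.001]
force: [0.2, -0.7, -0.1]
gripper_width: 0.0002
grasp_force: 0.0
```

Run:
```python
from h import *
w=snap("wrist"); c=snap("scene"); p=arm.read_state()["tcp_pos"]
print(p,"w",[wproj(w,p+[0,0,d]) for d in(0,.028)],"sc",[proj(c,p+[0,0,d]) for d in(0,.028)],"knob",proj(c,[.587,-.096,.118]))
a=w["frame"][130:370,200:460]; b=c["frame"][120:216,240:344]
cv2.imwrite("pics/m4.png",np.hstack([cv2.resize(a,(390,360)),cv2.resize(b,(390,360),interpolation=cv2.INTER_CUBIC)])[:,:,::-1])
```

```text
[ 0.5867 -0.0954  0.1379] w [array([321.333 , 272.6166]), array([320.9275, 295.1584])] sc [array([291.4563, 172.9824]), array([290.9177, 160.7225])] knob [291.4872 181.4535]
```

View pics/m4.png

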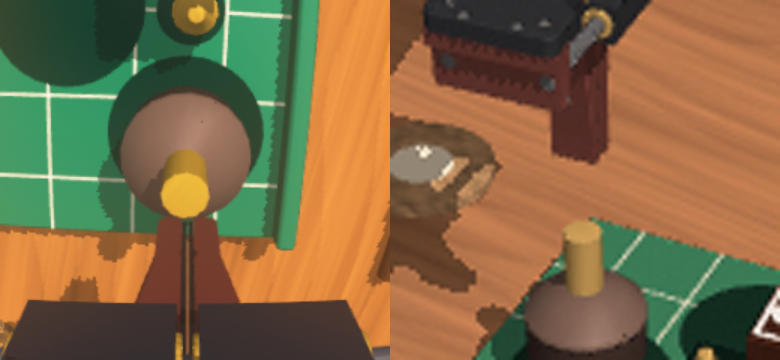

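Fingertips appear at about row 162 in the scene view, against 173 predicted. So the real tips are about 28 mm above the reported TCP, and the bowl is unharmed. I'll use that offset from here and regrip lower.

Request:
move_arm([
  {"x":0,"y":0,"z":0,"turn":0},
  {"x":0,"y":0,"z":0,"turn":0},
  {"x":0,"y":0,"z":0,"turn":0},
  {"x":0,"y":0,"z":0,"turn":0},
  {"x":0,"y":0,"z":1.5,"turn":0},
  {"x":0,"y":0,"z":2,"turn":0},
  {"x":0,"y":0,"z":2,"turn":0},
  {"x":0,"y":0,"z":1.3,"turn":0},
  {"x":0,"y":0,"z":0.7,"turn":0},
  {"x":0,"y":0,"z":0.3,"turn":0},
  {"x":0,"y":0,"z":0,"turn":0},
], gripper=-0.3)

```text
time_s: 16.55
tcp_pos: [0.5872, -0.0955, 0.0604]
orientation: [0.619, 0.785, 0.0, 0.0]
force: [-0.2, 0.0, 1.1]
gripper_width: 0.0571
grasp_force: 0.0
```

Request:
move_arm([
  {"x":0,"y":0,"z":0,"turn":0},
  {"x":0,"y":0,"z":0,"turn":0},
  {"x":0,"y":0,"z":0,"turn":0},
  {"x":0,"y":0,"z":0,"turn":0},
  {"x":0,"y":0,"z":0,"turn":0},
  {"x":0,"y":0,"z":0,"turn":0},
  {"x":0,"y":0,"z":0,"turn":0},
  {"x":0,"y":0,"z":0,"turn":0},
], gripper=1, force=25)

```text
time_s: 17.55
tcp_pos: [0.587, -0.0955, 0.0603]
orientation: [0.619, 0.785, 0.0, 0.0]
force: [-0.7, 1.2, 1.8]
gripper_width: 0.0195
grasp_force: 25.0
```

```bash
python3 go.py .487,.31,.046
```

```text
t 17.55 tcp [ 0.587 -0.095  0.06 ] yang 13.46 tilt [ 0. -0.] w 0.0195 F [-0.653  1.184  1.819] j [-0.181  0.558  1.777 -0.     0.806 -0.416]
.487,.31,.046 -> [41.76  -0.283  1.426]
```

Request:
move_arm([
  {"x":0,"y":0,"z":-0.5,"turn":0},
  {"x":0,"y":0,"z":-1.2,"turn":0},
  {"x":0,"y":0,"z":-2,"turn":0},
  {"x":0,"y":0,"z":-2.5,"turn":0},
  {"x":0,"y":0,"z":-2.5,"turn":0},
  {"x":0,"y":0,"z":-2,"turn":0},
  {"x":0,"y":0,"z":-1.3,"turn":0},
  {"x":0,"y":0,"z":0,"turn":0},
])

```text
time_s: 18.55
tcp_pos: [0.5876, -0.0956, 0.1813]
orientation: [0.619, 0.785, 0.0, 0.001]
force: [0.2, -0.3, -2.7]
gripper_width: 0.0194
grasp_force: 25.0
```

Request:
move_arm([
  {"x":2,"y":0,"z":0,"turn":0},
  {"x":3.5,"y":0,"z":0,"turn":0},
  {"x":4,"y":0,"z":0,"turn":0},
  {"x":4.5,"y":0,"z":0,"turn":0},
  {"x":4.5,"y":0,"z":0,"turn":0},
  {"x":4.5,"y":-0.1,"z":0,"turn":0},
  {"x":4.5,"y":-0.1,"z":0,"turn":0},
  {"x":4.5,"y":0,"z":0,"turn":0},
  {"x":4,"y":0,"z":0,"turn":0},
  {"x":3.5,"y":0,"z":0,"turn":0},
  {"x":2,"y":0,"z":0,"turn":0},
  {"x":0,"y":0,"z":0,"turn":0},
])

```text
time_s: 20.05
tcp_pos: [0.4873, 0.3086, 0.1795]
orientation: [0.618, 0.786, -0.001, -0.0]
force: [0.2, 0.1, -2.4]
gripper_width: 0.0193
grasp_force: 25.0
```

```bash
python3 go.py .487,.31,.046
```

```text
t 20.05 tcp [0.487 0.309 0.18 ] yang 13.59 tilt [-0.001 -0.001] w 0.0193 F [ 0.161  0.108 -2.354] j [ 0.544  0.371  1.75  -0.     1.022  0.307]
.487,.31,.046 -> [ 0.146  0.016 13.35 ]
```

Request:
move_arm([
  {"x":0,"y":0,"z":1.2,"turn":0},
  {"x":0,"y":0,"z":2.4,"turn":0},
  {"x":0,"y":0,"z":2.8,"turn":0},
  {"x":0,"y":0,"z":2.6,"turn":0},
  {"x":0,"y":0,"z":2,"turn":0},
  {"x":0,"y":0,"z":1,"turn":0},
  {"x":0,"y":0,"z":0.5,"turn":0},
  {"x":0,"y":0,"z":0.4,"turn":0},
  {"x":0,"y":0,"z":0.2,"turn":0},
  {"x":0,"y":0,"z":0,"turn":0},
])

```text
time_s: 21.3
tcp_pos: [0.4885, 0.3078, 0.0494]
orientation: [0.619, 0.785, 0.0, 0.0]
force: [0.6, -0.2, -2.6]
gripper_width: 0.0195
grasp_force: 25.0
```

Request:
move_arm([
  {"x":0,"y":0,"z":0.06,"turn":0},
  {"x":0,"y":0,"z":0.06,"turn":0},
  {"x":0,"y":0,"z":0.06,"turn":0},
  {"x":0,"y":0,"z":0.06,"turn":0},
  {"x":0,"y":0,"z":0,"turn":0},
])

```text
time_s: 21.92
tcp_pos: [0.4883, 0.3077, 0.0467]
orientation: [0.619, 0.785, -0.0, -0.0]
force: [-0.3, 0.1, -4.0]
gripper_width: 0.0194
grasp_force: 25.0
```

Request:
move_arm([
  {"x":0,"y":0,"z":0.06,"turn":0},
  {"x":0,"y":0,"z":0.06,"turn":0},
  {"x":0,"y":0,"z":0.04,"turn":0},
  {"x":0,"y":0,"z":0,"turn":0},
  {"x":0,"y":0,"z":0,"turn":0},
])

```text
time_s: 22.55
tcp_pos: [0.4884, 0.3077, 0.0453]
orientation: [0.619, 0.785, 0.0, 0.0]
force: [-1.3, -0.7, 0.3]
gripper_width: 0.0195
grasp_force: 25.0
```

Request:
move_arm([
  {"x":0,"y":0,"z":0,"turn":0},
  {"x":0,"y":0,"z":0,"turn":0},
  {"x":0,"y":0,"z":0,"turn":0},
  {"x":0,"y":0,"z":0,"turn":0},
  {"x":0,"y":0,"z":-1,"turn":0},
  {"x":0,"y":0,"z":-2,"turn":0},
  {"x":0,"y":0,"z":-3,"turn":0},
  {"x":0,"y":0,"z":-3,"turn":0},
  {"x":0,"y":0,"z":-2.5,"turn":0},
  {"x":0,"y":0,"z":-1,"turn":0},
  {"x":0,"y":0,"z":0,"turn":0},
], gripper=-0.3)

```text
time_s: 23.92
tcp_pos: [0.4886, 0.3078, 0.1708]
orientation: [0.619, 0.785, 0.001, 0.0]
force: [-0.0, 0.5, -0.8]
gripper_width: 0.0575
grasp_force: 0.0
```

```bash
python3 go.py .561,.0385,.17
```

```text
t 23.93 tcp [0.489 0.308 0.171] yang 13.47 tilt [0.001 0.001] w 0.0575 F [-0.05   0.497 -0.818] j [ 0.542  0.382  1.757 -0.     1.002  0.307]
.561,.0385,.17 -> [-27.876   0.766   0.071]
```

Request:
move_arm([
  {"x":-2,"y":0,"z":0,"turn":0},
  {"x":-3.9,"y":0.1,"z":0,"turn":0},
  {"x":-4,"y":0.1,"z":0,"turn":0},
  {"x":-4,"y":0.1,"z":0,"turn":0},
  {"x":-4,"y":0.1,"z":0,"turn":0},
  {"x":-4,"y":0.1,"z":0,"turn":0},
  {"x":-4,"y":0.2,"z":0,"turn":0},
  {"x":-2,"y":0.1,"z":0,"turn":0},
  {"x":0,"y":0,"z":0,"turn":0},
], gripper=-1)

```text
time_s: 25.05
tcp_pos: [0.5608, 0.037, 0.1695]
orientation: [0.62, 0.784, -0.0, -0.001]
force: [-0.1, 0.6, 0.1]
gripper_width: 0.0878
grasp_force: 0.0
```

```bash
python3 go.py .561,.0385,.050
python3 - <<'E'
from h import *
w=snap("wrist"); H=hsv(w); m=(H[...,1]<70)&(H[...,2]>170); m[330:]=0; m[:,:200]=0; m[:,450:]=0; m[:60]=0
P=[]
for b in blobs(m,15):
    r=cv2.minAreaRect(b); print(r, wonz(w,r[0],.104))
    if r[1][0]*r[1][1]>3000: q=cv2.boxPoints(r); W=np.array([wonz(w,x,.104) for x in q])*1000; print(cv2.minAreaRect(W.astype(np.float32)))
E
```

```text
t 25.05 tcp [0.561 0.037 0.169] yang 13.32 tilt [-0.001  0.   ] w 0.0878 F [-0.062  0.561  0.059] j [ 0.045  0.363  1.79   0.     0.99  -0.188]
.561,.0385,.050 -> [ 0.141  0.07  11.947]
((326.4999694824219, 233.49996948242188), (88.99998474121094, 58.99999237060547), 90.0) [0.5622 0.0407]
((562.519775390625, 39.5311164855957), (44.40019989013672, 67.59378814697266), 13.41041374206543)
((239.35516357421875, 186.1519317626953), (85.0356216430664, 95.8396224975586), 20.432828903198242) [0.494  0.0606]
((491.8111572265625, 59.62321090698242), (71.2895278930664, 64.46066284179688), 81.68053436279297)
((259.8061828613281, 314.45074462890625), (18.9152774810791, 40.825931549072266), 70.55996704101562) [ 0.5264 -0.037 ]
((294.1797180175781, 152.50718688964844), (2.8776988983154297, 33.05357360839844), 2.2906100749969482) [0.5271 0.0921]
((349.2507629394531, 150.98614501953125), (2.939910888671875, 26.015438079833984), 3.1798300743103027) [0.5636 0.1019]
((341.1158752441406, 290.45733642578125), (2.7607884407043457, 21.202856063842773), 6.34019136428833) [ 0.5836 -0.0009]
((371.024169921875, 176.21034240722656), (16.19386863708496, 2.7405011653900146), 4.763641834259033) [0.5826 0.0885]
((367.0, 276.0), (2.0, 12.0), 90.0) [0.5996 0.0153]
((372.0, 228.0), (2.0, 10.0), 90.0) [0.5931 0.0524]
```

Request:
move_arm([
  {"x":0.2,"y":0.15,"z":1.5,"turn":0},
  {"x":0,"y":0,"z":2.3,"turn":0},
  {"x":0,"y":0,"z":2.4,"turn":0},
  {"x":0,"y":0,"z":2.4,"turn":0},
  {"x":0,"y":0,"z":1.8,"turn":0},
  {"x":0,"y":0,"z":1,"turn":0},
  {"x":0,"y":0,"z":0.5,"turn":0},
  {"x":0,"y":0,"z":0,"turn":0},
])

```text
time_s: 26.1
tcp_pos: [0.5622, 0.0406, 0.0512]
orientation: [0.619, 0.785, 0.0, 0.0]
force: [0.0, -0.2, -0.5]
gripper_width: 0.0877
grasp_force: 0.0
```

Request:
move_arm([
  {"x":0,"y":0,"z":0,"turn":0},
  {"x":0,"y":0,"z":0,"turn":0},
  {"x":0,"y":0,"z":0,"turn":0},
  {"x":0,"y":0,"z":0,"turn":0},
  {"x":0,"y":0,"z":0,"turn":0},
  {"x":0,"y":0,"z":0,"turn":0},
  {"x":0,"y":0,"z":0,"turn":0},
  {"x":0,"y":0,"z":0,"turn":0},
], gripper=1, force=25)

```text
time_s: 27.1
tcp_pos: [0.5622, 0.0405, 0.0513]
orientation: [0.619, 0.785, 0.0, 0.0]
force: [-1.1, -1.2, 2.4]
gripper_width: 0.0481
grasp_force: 24.9
```

```bash
python3 go.py .58,.31,.17
```

```text
t 27.1 tcp [0.562 0.04  0.051] yang 13.47 tilt [ 0. -0.] w 0.0481 F [-1.147 -1.241  2.357] j [ 0.051  0.537  1.851 -0.     0.753 -0.184]
.58,.31,.17 -> [ 25.795   8.011 -11.873]
```

Request:
move_arm([
  {"x":0,"y":0,"z":-0.5,"turn":0},
  {"x":0,"y":0,"z":-1.2,"turn":0},
  {"x":0,"y":0,"z":-2,"turn":0},
  {"x":0,"y":0,"z":-2.5,"turn":0},
  {"x":0,"y":0,"z":-2.5,"turn":0},
  {"x":0,"y":0,"z":-2,"turn":0},
  {"x":0,"y":0,"z":-1.2,"turn":0},
  {"x":0,"y":0,"z":0,"turn":0},
])

```text
time_s: 28.1
tcp_pos: [0.5626, 0.0405, 0.1711]
orientation: [0.619, 0.785, 0.001, 0.001]
force: [0.7, 0.1, -1.9]
gripper_width: 0.048
grasp_force: 24.9
```

Request:
move_arm([
  {"x":1.5,"y":0.5,"z":0,"turn":0},
  {"x":2.5,"y":0.8,"z":0,"turn":0},
  {"x":3.2,"y":1,"z":0,"turn":0},
  {"x":3.7,"y":1.1,"z":0,"turn":0},
  {"x":3.7,"y":1.2,"z":0,"turn":0},
  {"x":3.7,"y":1.1,"z":0,"turn":0},
  {"x":3.4,"y":1,"z":0,"turn":0},
  {"x":2.5,"y":0.8,"z":0,"turn":0},
  {"x":1.5,"y":0.5,"z":0,"turn":0},
  {"x":0,"y":0,"z":0,"turn":0},
])

```text
time_s: 29.35
tcp_pos: [0.5799, 0.3097, 0.1697]
orientation: [0.619, 0.785, -0.0, -0.0]
force: [-0.4, -0.9, -3.5]
gripper_width: 0.048
grasp_force: 24.9
```

```bash
python3 go.py .58,.31,.037
```

```text
t 29.35 tcp [0.58 0.31 0.17] yang 13.53 tilt [-0.001 -0.   ] w 0.048 F [-0.449 -0.892 -3.511] j [ 0.472  0.497  1.572 -0.     1.074  0.236]
.58,.31,.037 -> [ 0.031  0.027 13.268]
```

Request:
move_arm([
  {"x":0,"y":0,"z":1.2,"turn":0},
  {"x":0,"y":0,"z":2.4,"turn":0},
  {"x":0,"y":0,"z":2.8,"turn":0},
  {"x":0,"y":0,"z":2.6,"turn":0},
  {"x":0,"y":0,"z":2,"turn":0},
  {"x":0,"y":0,"z":1,"turn":0},
  {"x":0,"y":0,"z":0.5,"turn":0},
  {"x":0,"y":0,"z":0.4,"turn":0},
  {"x":0,"y":0,"z":0.2,"turn":0},
  {"x":0,"y":0,"z":0,"turn":0},
])

```text
time_s: 30.6
tcp_pos: [0.5803, 0.3092, 0.0395]
orientation: [0.619, 0.785, 0.0, 0.0]
force: [-0.1, 0.3, -3.5]
gripper_width: 0.0479
grasp_force: 24.9
```

Request:
move_arm([
  {"x":0,"y":0,"z":0.06,"turn":0},
  {"x":0,"y":0,"z":0.06,"turn":0},
  {"x":0,"y":0,"z":0.06,"turn":0},
  {"x":0,"y":0,"z":0.06,"turn":0},
  {"x":0,"y":0,"z":0.06,"turn":0},
  {"x":0,"y":0,"z":0,"turn":0},
])

```text
time_s: 31.35
tcp_pos: [0.5801, 0.3091, 0.0363]
orientation: [0.619, 0.785, 0.0, 0.0]
force: [-0.4, -0.2, -0.1]
gripper_width: 0.0479
grasp_force: 24.9
```

Request:
move_arm([
  {"x":0,"y":0,"z":0,"turn":0},
  {"x":0,"y":0,"z":0,"turn":0},
  {"x":0,"y":0,"z":0,"turn":0},
  {"x":0,"y":0,"z":0,"turn":0},
  {"x":0,"y":0,"z":-1,"turn":0},
  {"x":0,"y":0,"z":-2,"turn":0},
  {"x":0,"y":0,"z":-3,"turn":0},
  {"x":0,"y":0,"z":-3,"turn":0},
  {"x":0,"y":0,"z":-2.5,"turn":0},
  {"x":0,"y":0,"z":-1,"turn":0},
  {"x":0,"y":0,"z":0,"turn":0},
], gripper=-0.4)

```text
time_s: 32.72
tcp_pos: [0.5805, 0.3093, 0.1624]
orientation: [0.619, 0.785, 0.001, 0.0]
force: [0.4, -0.1, -0.2]
gripper_width: 0.0616
grasp_force: 0.0
```

```bash
python3 go.py .5755,-.026,.12
python3 - <<'E'
from h import *
c=snap("scene"); cv2.imwrite("pics/s2.png",c["frame"][:,:,::-1])
# disc centres: dark green on shelf, scene camera
H=hsv(c); g=(H[...,0]>60)&(H[...,0]<95)&(H[...,1]>90); d=g&(H[...,2]<75)
for b in blobs(d,150):
    P=np.array([onz(c,x[0],.02) for x in b])*1000; print(cv2.fitEllipse(b)[0],cv2.minEnclosingCircle(P.astype(np.float32)),cv2.contourArea(P.astype(np.float32)))
E
```

```text
t 32.73 tcp [0.58  0.309 0.162] yang 13.47 tilt [0.002 0.001] w 0.0616 F [ 0.397 -0.08  -0.17 ] j [ 0.471  0.504  1.578 -0.     1.057  0.236]
.5755,-.026,.12 -> [-32.493  -8.302   4.209]
(362.63934326171875, 225.6040802001953) ((533.7396240234375, 11.10831069946289), 131.8298797607422) 20253.238998930574
(599.2495727539062, 53.339359283447266) ((-611.5403442382812, 178.80224609375), 379.372314453125) 25381.041110745165
(294.37335205078125, 220.6430206298828) ((584.4156494140625, -85.93254852294922), 56.421173095703125) 6030.591393751092
(631.067138671875, 58.66239929199219) ((-575.2700805664062, 227.7467803955078), 249.54693603515625) 7843.879339921288
(313.1871337890625, 190.5518035888672) ((483.36212158203125, -122.79747009277344), 28.44257164001465) 1706.3585241892142
(378.57464599609375, 209.41079711914062) ((455.7085876464844, 24.585935592651367), 29.879966735839844) 1454.914794816962
```

View pics/s2.png

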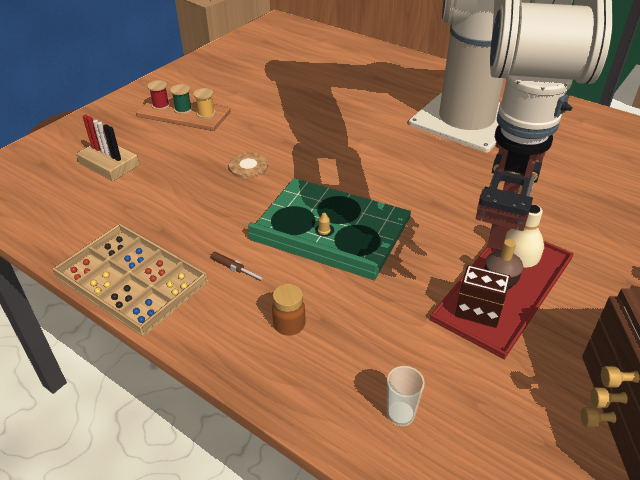

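All three stand upright in the tray, and the three shelf discs are clear around the imame (324,225). On to the imame.

Request:
move_arm([
  {"x":-2,"y":-0.5,"z":0,"turn":0},
  {"x":-4,"y":-1,"z":0,"turn":0},
  {"x":-4.5,"y":-1.2,"z":0,"turn":0},
  {"x":-4.5,"y":-1.2,"z":0,"turn":0},
  {"x":-4.5,"y":-1.2,"z":0,"turn":0},
  {"x":-4.5,"y":-1.1,"z":0,"turn":0},
  {"x":-4.5,"y":-1.1,"z":0,"turn":0},
  {"x":-4,"y":-1,"z":0,"turn":0},
  {"x":0,"y":0,"z":0,"turn":0},
  {"x":0,"y":0,"z":0,"turn":0},
], gripper=0)

```text
time_s: 34.02
tcp_pos: [0.5742, -0.0267, 0.1605]
orientation: [0.62, 0.785, -0.0, -0.001]
force: [0.5, 0.3, 0.6]
gripper_width: 0.044
grasp_force: 0.0
```

```bash
python3 - <<'E'
from h import *
w=snap("wrist"); cv2.imwrite("pics/w2.png",w["frame"][:,:,::-1]); np.save("w2.npy",w,allow_pickle=True)
H=hsv(w); m=(H[...,0]>14)&(H[...,0]<32)&(H[...,1]>130)&(H[...,2]>50); m[300:]=0;m[:200]=0;m[:,:285]=0;m[:,:]&=(np.arange(640)<370)[None]
for b in blobs(m,40)[:3]: r=cv2.minAreaRect(b); print("imame?",r,wonz(w,r[0],.045))
E
python3 go.py .5755,-.026,-.001
```

```text
imame? ((326.0, 216.5), (33.0, 28.0), 90.0) [ 0.5754 -0.0233]
t 34.08 tcp [ 0.574 -0.026  0.161] yang 13.46 tilt [-0.001  0.   ] w 0.0439 F [ 0.791 -0.011  0.089] j [-0.066  0.392  1.768  0.     0.983 -0.301]
.5755,-.026,-.001 -> [-0.026  0.121 16.165]
```

View pics/w2.png

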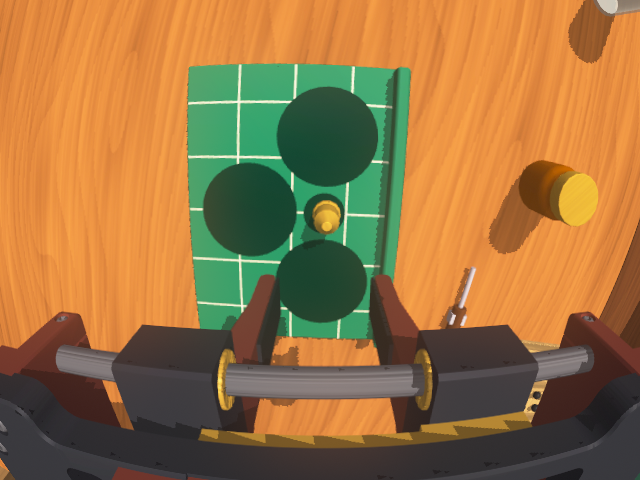

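Run:
```python
from h import *
w=np.load("w2.npy",allow_pickle=True).item(); H=hsv(w)
print("tip",wonz(w,(326,227),.064),wonz(w,(324,213),.02))
d=(H[...,0]>60)&(H[...,0]<95)&(H[...,1]>90)&(H[...,2]<90); d[330:]=0
d=cv2.morphologyEx(d.astype(np.uint8),cv2.MORPH_OPEN,np.ones((5,5)))
for b in blobs(d,300):
    P=(np.array([wonz(w,x[0],.02) for x in cv2.convexHull(b)])*1000).astype(np.float32)
    print(cv2.boundingRect(b),cv2.minEnclosingCircle(P),cv2.fitEllipse(P) if len(P)>5 else '')
```

```text
tip [ 0.5763 -0.0269] [ 0.5744 -0.0268]
(278, 87, 100, 99) ((560.7617797851562, 41.58340835571289), 44.47865676879883) ((560.7510986328125, 41.6490592956543), (88.4526138305664, 88.58102416992188), 126.33305358886719)
(277, 239, 89, 83) ((587.323486328125, -95.15780639648438), 44.86662673950195) ((587.5187377929688, -95.50140380859375), (88.15367126464844, 89.2925033569336), 18.783702850341797)
(218, 163, 78, 93) ((505.7461242675781, -40.46669006347656), 44.48872375488281) ((507.6250915527344, -39.73185729980469), (83.07817840576172, 89.35308837890625), 19.523836135864258)
```

The imame tip at (326,227) gives (0.575, −0.027). The disc centres came out cleanly too: lamp (0.506,−0.040), casket (0.561,0.0415), bowl (0.5875,−0.0955).

Request:
move_arm([
  {"x":-0.1,"y":0.1,"z":1.5,"turn":0},
  {"x":0,"y":0,"z":3,"turn":0},
  {"x":0,"y":0,"z":3,"turn":0},
  {"x":0,"y":0,"z":3,"turn":0},
  {"x":0,"y":0,"z":2.2,"turn":0},
  {"x":0,"y":0,"z":1.5,"turn":0},
  {"x":0,"y":0,"z":0.8,"turn":0},
  {"x":0,"y":0,"z":0.5,"turn":0},
  {"x":0,"y":0,"z":0.3,"turn":0},
  {"x":0,"y":0,"z":0,"turn":0},
])

```text
time_s: 35.33
tcp_pos: [0.5765, -0.0271, 0.0035]
orientation: [0.619, 0.785, 0.0, 0.0]
force: [-0.2, 0.9, -0.1]
gripper_width: 0.0438
grasp_force: 0.0
```

Request:
move_arm([
  {"x":0,"y":0,"z":0,"turn":0},
  {"x":0,"y":0,"z":0,"turn":0},
  {"x":0,"y":0,"z":0,"turn":0},
  {"x":0,"y":0,"z":0,"turn":0},
  {"x":0,"y":0,"z":0,"turn":0},
  {"x":0,"y":0,"z":0,"turn":0},
], gripper=1, force=15)

```text
time_s: 36.08
tcp_pos: [0.5764, -0.0271, 0.0034]
orientation: [0.619, 0.785, 0.0, 0.0]
force: [-1.5, -0.2, 5.4]
gripper_width: 0.021
grasp_force: 15.0
```

```bash
python3 go.py .478,-.3126,.10
```

```text
t 36.08 tcp [ 0.576 -0.027  0.003] yang 13.46 tilt [ 0. -0.] w 0.021 F [-1.483 -0.207  5.365] j [-0.068  0.631  1.831 -0.     0.68  -0.303]
.478,-.3126,.10 -> [-25.474 -16.211  -9.659]
```

Request:
move_arm([
  {"x":0,"y":0,"z":-0.5,"turn":0},
  {"x":0,"y":0,"z":-1.5,"turn":0},
  {"x":0,"y":0,"z":-2.5,"turn":0},
  {"x":0,"y":0,"z":-2.5,"turn":0},
  {"x":0,"y":0,"z":-2,"turn":0},
  {"x":0,"y":0,"z":-1,"turn":0},
  {"x":0,"y":0,"z":0,"turn":0},
])

```text
time_s: 36.95
tcp_pos: [0.5767, -0.0271, 0.104]
orientation: [0.619, 0.785, 0.0, 0.001]
force: [-0.7, 0.1, -1.3]
gripper_width: 0.0212
grasp_force: 15.0
```

Request:
move_arm([
  {"x":-1.3,"y":-0.8,"z":0,"turn":0},
  {"x":-2.5,"y":-1.6,"z":0,"turn":0},
  {"x":-3,"y":-1.9,"z":0,"turn":0},
  {"x":-3,"y":-1.9,"z":0,"turn":0},
  {"x":-3,"y":-1.9,"z":0,"turn":0},
  {"x":-3,"y":-1.9,"z":0,"turn":0},
  {"x":-3,"y":-1.9,"z":0,"turn":0},
  {"x":-3,"y":-1.9,"z":0,"turn":0},
  {"x":-2.3,"y":-1.5,"z":0,"turn":0},
  {"x":-1.3,"y":-0.9,"z":0,"turn":0},
  {"x":0,"y":0,"z":0,"turn":0},
])

```text
time_s: 38.33
tcp_pos: [0.4769, -0.3124, 0.1026]
orientation: [0.62, 0.785, -0.0, -0.001]
force: [-0.0, 1.1, -1.8]
gripper_width: 0.0214
grasp_force: 15.0
```

```bash
python3 go.py .478,-.3126,-.0086;  python3 - <<'E'
from h import *
w=snap("wrist"); H=hsv(w); m=(H[...,1]<90)&(H[...,2]>150); m[:150]=0;m[360:]=0;m[:,:220]=0;m[:,430:]=0
for b in blobs(m,60)[:4]: r=cv2.minAreaRect(b); P=(np.array([wonz(w,x[0],.008) for x in b])*1000).astype(np.float32); print(r,cv2.minEnclosingCircle(P))
E
```

```text
t 38.33 tcp [ 0.477 -0.312  0.103] yang 13.36 tilt [-0.001  0.001] w 0.0214 F [-0.017  1.075 -1.809] j [-0.601  0.466  1.814  0.     0.862 -0.834]
.478,-.3126,-.0086 -> [-0.053  0.108 11.117]
((324.5, 226.5), (47.0, 49.0), 90.0) ((477.8871154785156, -312.21112060546875), 19.90640640258789)
```

Request:
move_arm([
  {"x":0,"y":0.1,"z":1.2,"turn":0},
  {"x":0,"y":0,"z":2.3,"turn":0},
  {"x":0,"y":0,"z":2.5,"turn":0},
  {"x":0,"y":0,"z":2,"turn":0},
  {"x":0,"y":0,"z":1.3,"turn":0},
  {"x":0,"y":0,"z":0.7,"turn":0},
  {"x":0,"y":0,"z":0.4,"turn":0},
  {"x":0,"y":0,"z":0.3,"turn":0},
  {"x":0,"y":0,"z":0.1,"turn":0},
  {"x":0,"y":0,"z":0,"turn":0},
])

```text
time_s: 39.62
tcp_pos: [0.479, -0.3118, -0.0045]
orientation: [0.619, 0.785, 0.0, 0.0]
force: [0.0, 0.7, -0.9]
gripper_width: 0.0213
grasp_force: 15.0
```

Request:
move_arm([
  {"x":0,"y":0,"z":0.06,"turn":0},
  {"x":0,"y":0,"z":0.06,"turn":0},
  {"x":0,"y":0,"z":0.06,"turn":0},
  {"x":0,"y":0,"z":0.06,"turn":0},
  {"x":0,"y":0,"z":0,"turn":0},
])

```text
time_s: 40.25
tcp_pos: [0.4788, -0.3115, -0.0073]
orientation: [0.619, 0.785, 0.0, -0.0]
force: [0.3, 0.2, -0.8]
gripper_width: 0.0211
grasp_force: 15.0
```

Request:
move_arm([
  {"x":0,"y":0,"z":0.06,"turn":0},
  {"x":0,"y":0,"z":0.05,"turn":0},
  {"x":0,"y":0,"z":0.04,"turn":0},
  {"x":0,"y":0,"z":0,"turn":0},
  {"x":0,"y":0,"z":0,"turn":0},
])

```text
time_s: 40.88
tcp_pos: [0.4788, -0.3116, -0.0086]
orientation: [0.619, 0.785, -0.0, 0.0]
force: [-0.4, 0.5, 2.0]
gripper_width: 0.0213
grasp_force: 15.0
```

Request:
move_arm([
  {"x":0,"y":0,"z":0,"turn":0},
  {"x":0,"y":0,"z":0,"turn":0},
  {"x":0,"y":0,"z":0,"turn":0},
  {"x":0,"y":0,"z":-1,"turn":0},
  {"x":0,"y":0,"z":-2,"turn":0},
  {"x":0,"y":0,"z":-3.5,"turn":0},
  {"x":0,"y":0,"z":-4,"turn":0},
  {"x":0,"y":0,"z":-4,"turn":0},
  {"x":0,"y":0,"z":-3,"turn":0},
  {"x":0,"y":0,"z":-1,"turn":0},
  {"x":0,"y":0,"z":0,"turn":0},
], gripper=0)

```text
time_s: 42.25
tcp_pos: [0.479, -0.3117, 0.1771]
orientation: [0.619, 0.785, 0.0, 0.001]
force: [0.5, 0.5, 0.2]
gripper_width: 0.044
grasp_force: 0.0
```

```bash
python3 go.py .5803,.3092,.18;  python3 - <<'E'
from h import *
w=snap("wrist"); H=hsv(w); 
t=snap("top"); c=snap("scene"); cv2.imwrite("pics/m5.png",np.hstack([cv2.resize(w["frame"][120:320,220:420],(380,380)),cv2.resize(c["frame"][130:200,210:280],(380,380))])[:,:,::-1])
E
```

```text
t 42.25 tcp [ 0.479 -0.312  0.177] yang 13.46 tilt [ 0.001 -0.001] w 0.044 F [0.516 0.499 0.181] j [-0.598  0.365  1.765  0.     1.009 -0.833]
.5803,.3092,.18 -> [58.024 24.31  -0.331]
```

View pics/m5.png

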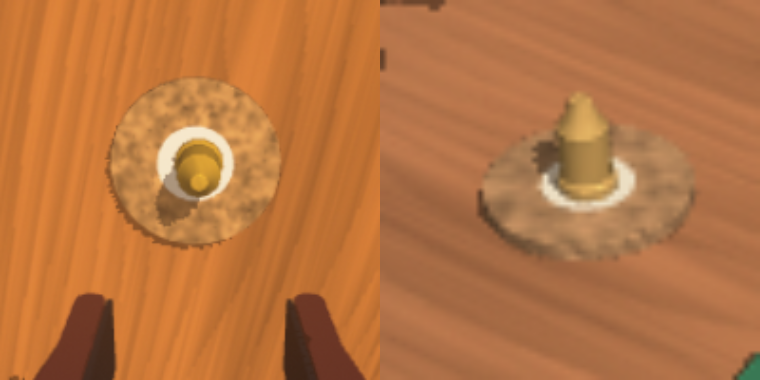

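The imame stands upright inside the dot (about px 199,170 in the left crop). Now bring back the casket.

Request:
move_arm([
  {"x":2,"y":0.8,"z":0,"turn":0},
  {"x":4,"y":1.7,"z":0,"turn":0},
  {"x":5,"y":2.1,"z":0,"turn":0},
  {"x":5,"y":2.1,"z":0,"turn":0},
  {"x":5,"y":2.1,"z":0,"turn":0},
  {"x":5,"y":2.1,"z":0,"turn":0},
  {"x":5,"y":2.1,"z":0,"turn":0},
  {"x":5,"y":2.1,"z":0,"turn":0},
  {"x":5,"y":2.1,"z":0,"turn":0},
  {"x":5,"y":2.1,"z":0,"turn":0},
  {"x":5,"y":2.1,"z":0,"turn":0},
  {"x":4,"y":1.6,"z":0,"turn":0},
], gripper=-0.7)

```text
time_s: 43.9
tcp_pos: [0.573, 0.28, 0.1753]
orientation: [0.619, 0.786, -0.001, -0.001]
force: [-0.5, 0.1, -0.8]
gripper_width: 0.0747
grasp_force: 0.0
```

```bash
python3 go.py .5803,.3092,.17
```

```text
t 43.9 tcp [0.573 0.28  0.175] yang 13.55 tilt [-0.002 -0.   ] w 0.0747 F [-0.539  0.057 -0.83 ] j [0.436 0.463 1.614 0.    1.067 0.199]
.5803,.3092,.17 -> [2.672 1.397 0.526]
```

Request:
move_arm([
  {"x":1.9,"y":0.9,"z":0,"turn":0},
  {"x":0.9,"y":0.4,"z":0,"turn":0},
  {"x":0,"y":0,"z":0,"turn":0},
  {"x":0,"y":0,"z":0,"turn":0},
])

```text
time_s: 44.4
tcp_pos: [0.5804, 0.3057, 0.1762]
orientation: [0.62, 0.785, -0.0, -0.0]
force: [-1.0, 0.6, 0.5]
gripper_width: 0.0744
grasp_force: 0.0
```

```bash
python3 go.py .5803,.3092,.0370
```

```text
t 44.4 tcp [0.58  0.306 0.176] yang 13.39 tilt [-0.    -0.001] w 0.0744 F [-0.979  0.556  0.454] j [ 0.467  0.488  1.57  -0.     1.084  0.233]
.5803,.3092,.0370 -> [ 0.345  0.075 13.918]
```

Request:
move_arm([
  {"x":0.3,"y":0,"z":1.4,"turn":0},
  {"x":0,"y":0,"z":2.5,"turn":0},
  {"x":0,"y":0,"z":2.8,"turn":0},
  {"x":0,"y":0,"z":2.8,"turn":0},
  {"x":0,"y":0,"z":2.2,"turn":0},
  {"x":0,"y":0,"z":1.4,"turn":0},
  {"x":0,"y":0,"z":0.7,"turn":0},
  {"x":0,"y":0,"z":0,"turn":0},
])

```text
time_s: 45.4
tcp_pos: [0.5799, 0.3101, 0.0382]
orientation: [0.619, 0.785, -0.0, -0.0]
force: [0.1, 0.6, 0.3]
gripper_width: 0.0744
grasp_force: 0.0
```

Request:
move_arm([
  {"x":0,"y":0,"z":0,"turn":0},
  {"x":0,"y":0,"z":0,"turn":0},
  {"x":0,"y":0,"z":0,"turn":0},
  {"x":0,"y":0,"z":0,"turn":0},
  {"x":0,"y":0,"z":0,"turn":0},
  {"x":0,"y":0,"z":0,"turn":0},
  {"x":0,"y":0,"z":0,"turn":0},
  {"x":0,"y":0,"z":0,"turn":0},
], gripper=1, force=25)

```text
time_s: 46.4
tcp_pos: [0.5801, 0.3102, 0.0388]
orientation: [0.619, 0.785, 0.0, 0.0]
force: [-1.4, 0.0, 5.6]
gripper_width: 0.0477
grasp_force: 24.9
```

Request:
move_arm([
  {"x":0,"y":0,"z":-0.5,"turn":0},
  {"x":0,"y":0,"z":-1.2,"turn":0},
  {"x":0,"y":0,"z":-2,"turn":0},
  {"x":0,"y":0,"z":-2.5,"turn":0},
  {"x":0,"y":0,"z":-2.5,"turn":0},
  {"x":0,"y":0,"z":-2,"turn":0},
  {"x":0,"y":0,"z":-1.2,"turn":0},
  {"x":0,"y":0,"z":0,"turn":0},
])

```text
time_s: 47.4
tcp_pos: [0.5803, 0.3103, 0.1583]
orientation: [0.619, 0.785, 0.001, 0.0]
force: [-0.1, -0.3, -3.1]
gripper_width: 0.0479
grasp_force: 24.9
```

```bash
python3 go.py .561,.0415,.16
```

```text
t 47.4 tcp [0.58  0.31  0.158] yang 13.46 tilt [0.001 0.001] w 0.0479 F [-0.069 -0.323 -3.084] j [0.473 0.509 1.58  0.    1.051 0.238]
.561,.0415,.16 -> [-25.689  -8.131  -0.192]
```

Request:
move_arm([
  {"x":-1.5,"y":-0.5,"z":0,"turn":0},
  {"x":-2.5,"y":-0.8,"z":0,"turn":0},
  {"x":-3.2,"y":-1,"z":0,"turn":0},
  {"x":-3.7,"y":-1.2,"z":0,"turn":0},
  {"x":-3.7,"y":-1.2,"z":0,"turn":0},
  {"x":-3.7,"y":-1.1,"z":0,"turn":0},
  {"x":-3.3,"y":-1,"z":0,"turn":0},
  {"x":-2.5,"y":-0.8,"z":0,"turn":0},
  {"x":-1.5,"y":-0.5,"z":0,"turn":0},
  {"x":0,"y":0,"z":0,"turn":0},
  {"x":0,"y":0,"z":0,"turn":0},
])

```text
time_s: 48.78
tcp_pos: [0.5606, 0.0425, 0.1572]
orientation: [0.619, 0.785, 0.0, -0.0]
force: [0.3, 0.5, -2.6]
gripper_width: 0.048
grasp_force: 24.9
```

```bash
python3 go.py .561,.0425,.0538
```

```text
t 48.77 tcp [0.561 0.043 0.157] yang 13.46 tilt [-0.  0.] w 0.048 F [ 0.25   0.536 -2.584] j [ 0.054  0.379  1.799  0.     0.964 -0.181]
.561,.0425,.0538 -> [-0.016  0.036 10.338]
```

Request:
move_arm([
  {"x":0,"y":0,"z":1.2,"turn":0},
  {"x":0,"y":0,"z":2.2,"turn":0},
  {"x":0,"y":0,"z":2.3,"turn":0},
  {"x":0,"y":0,"z":2,"turn":0},
  {"x":0,"y":0,"z":1.2,"turn":0},
  {"x":0,"y":0,"z":0.6,"turn":0},
  {"x":0,"y":0,"z":0.4,"turn":0},
  {"x":0,"y":0,"z":0.15,"turn":0},
  {"x":0,"y":0,"z":0,"turn":0},
])

```text
time_s: 49.9
tcp_pos: [0.561, 0.0422, 0.0571]
orientation: [0.619, 0.785, 0.0, 0.0]
force: [-0.5, -0.1, -2.9]
gripper_width: 0.0481
grasp_force: 24.9
```

Request:
move_arm([
  {"x":0,"y":0,"z":0.06,"turn":0},
  {"x":0,"y":0,"z":0.06,"turn":0},
  {"x":0,"y":0,"z":0.06,"turn":0},
  {"x":0,"y":0,"z":0.06,"turn":0},
  {"x":0,"y":0,"z":0.06,"turn":0},
  {"x":0,"y":0,"z":0,"turn":0},
])

```text
time_s: 50.65
tcp_pos: [0.5607, 0.0422, 0.0538]
orientation: [0.619, 0.785, -0.0, -0.0]
force: [-0.7, 0.7, -2.3]
gripper_width: 0.0478
grasp_force: 24.9
```

Request:
move_arm([
  {"x":0,"y":0,"z":0.05,"turn":0},
  {"x":0,"y":0,"z":0.03,"turn":0},
  {"x":0,"y":0,"z":0,"turn":0},
  {"x":0,"y":0,"z":0,"turn":0},
])

```text
time_s: 51.15
tcp_pos: [0.5607, 0.0422, 0.0538]
orientation: [0.619, 0.785, 0.0, 0.0]
force: [-3.7, -0.0, 7.6]
gripper_width: 0.0481
grasp_force: 24.9
```

Request:
move_arm([
  {"x":0,"y":0,"z":0,"turn":0},
  {"x":0,"y":0,"z":0,"turn":0},
  {"x":0,"y":0,"z":0,"turn":0},
  {"x":0,"y":0,"z":0,"turn":0},
  {"x":0,"y":0,"z":-1,"turn":0},
  {"x":0,"y":0,"z":-2,"turn":0},
  {"x":0,"y":0,"z":-3,"turn":0},
  {"x":0,"y":0,"z":-3,"turn":0},
  {"x":0,"y":0,"z":-2,"turn":0},
  {"x":0,"y":0,"z":-1,"turn":0},
  {"x":0,"y":0,"z":0,"turn":0},
], gripper=-0.5)

```text
time_s: 52.52
tcp_pos: [0.561, 0.0422, 0.1737]
orientation: [0.619, 0.785, 0.0, 0.001]
force: [0.1, -1.2, -0.6]
gripper_width: 0.0658
grasp_force: 0.0
```

```bash
python3 go.py .4883,.3077,.17
```

```text
t 52.52 tcp [0.561 0.042 0.174] yang 13.46 tilt [0.001 0.   ] w 0.0658 F [ 0.074 -1.239 -0.619] j [ 0.054  0.357  1.787 -0.     0.996 -0.181]
.4883,.3077,.17 -> [27.513 -0.893  0.357]
```

Request:
move_arm([
  {"x":2,"y":0,"z":0,"turn":0},
  {"x":3.8,"y":-0.1,"z":0,"turn":0},
  {"x":4,"y":-0.1,"z":0,"turn":0},
  {"x":4,"y":-0.2,"z":0,"turn":0},
  {"x":4,"y":-0.2,"z":0,"turn":0},
  {"x":4,"y":-0.1,"z":0,"turn":0},
  {"x":3.8,"y":-0.1,"z":0,"turn":0},
  {"x":2,"y":0,"z":0,"turn":0},
  {"x":0,"y":0,"z":0,"turn":0},
  {"x":0,"y":0,"z":0,"turn":0},
], gripper=-0.3)

```text
time_s: 53.78
tcp_pos: [0.4885, 0.3079, 0.1726]
orientation: [0.619, 0.785, -0.0, -0.0]
force: [-0.4, 1.0, -0.3]
gripper_width: 0.0569
grasp_force: 0.0
```

```bash
python3 go.py .4883,.3077,.0455
```

```text
t 53.77 tcp [0.489 0.308 0.173] yang 13.45 tilt [-0.001 -0.001] w 0.0569 F [-0.366  0.978 -0.256] j [ 0.542  0.38   1.754 -0.     1.008  0.307]
.4883,.3077,.0455 -> [-0.009 -0.018 12.708]
```

Request:
move_arm([
  {"x":0,"y":0,"z":1.4,"turn":0},
  {"x":0,"y":0,"z":2.5,"turn":0},
  {"x":0,"y":0,"z":2.6,"turn":0},
  {"x":0,"y":0,"z":2.5,"turn":0},
  {"x":0,"y":0,"z":1.8,"turn":0},
  {"x":0,"y":0,"z":1.2,"turn":0},
  {"x":0,"y":0,"z":0.6,"turn":0},
  {"x":0,"y":0,"z":0,"turn":0},
])

```text
time_s: 54.78
tcp_pos: [0.4887, 0.3088, 0.047]
orientation: [0.619, 0.785, 0.0, 0.0]
force: [0.1, -0.2, -0.1]
gripper_width: 0.057
grasp_force: 0.0
```

Request:
move_arm([
  {"x":0,"y":0,"z":0,"turn":0},
  {"x":0,"y":0,"z":0,"turn":0},
  {"x":0,"y":0,"z":0,"turn":0},
  {"x":0,"y":0,"z":0,"turn":0},
  {"x":0,"y":0,"z":0,"turn":0},
  {"x":0,"y":0,"z":0,"turn":0},
  {"x":0,"y":0,"z":0,"turn":0},
], gripper=1, force=25)

```text
time_s: 55.65
tcp_pos: [0.4886, 0.3088, 0.0471]
orientation: [0.619, 0.785, 0.0, -0.0]
force: [-0.6, -0.7, 2.6]
gripper_width: 0.0194
grasp_force: 25.0
```

Request:
move_arm([
  {"x":0,"y":0,"z":-0.5,"turn":0},
  {"x":0,"y":0,"z":-1.2,"turn":0},
  {"x":0,"y":0,"z":-2,"turn":0},
  {"x":0,"y":0,"z":-2.5,"turn":0},
  {"x":0,"y":0,"z":-2.8,"turn":0},
  {"x":0,"y":0,"z":-2.8,"turn":0},
  {"x":0,"y":0,"z":-1.5,"turn":0},
  {"x":0,"y":0,"z":0,"turn":0},
])

```text
time_s: 56.65
tcp_pos: [0.4892, 0.3091, 0.1811]
orientation: [0.619, 0.785, 0.001, 0.0]
force: [-0.3, 0.4, -2.1]
gripper_width: 0.0195
grasp_force: 25.0
```

```bash
python3 go.py .5875,-.0955,.175
```

```text
t 56.65 tcp [0.489 0.309 0.181] yang 13.47 tilt [0.002 0.001] w 0.0195 F [-0.311  0.43  -2.11 ] j [ 0.543  0.37   1.747 -0.     1.022  0.308]
.5875,-.0955,.175 -> [-41.635   0.139   0.585]
```

Request:
move_arm([
  {"x":-2,"y":0,"z":0,"turn":0},
  {"x":-3.5,"y":0,"z":0,"turn":0},
  {"x":-4,"y":0,"z":0,"turn":0},
  {"x":-4.5,"y":0,"z":0,"turn":0},
  {"x":-4.5,"y":0.1,"z":0,"turn":0},
  {"x":-4.5,"y":0,"z":0,"turn":0},
  {"x":-4.5,"y":0,"z":0,"turn":0},
  {"x":-4.5,"y":0,"z":0,"turn":0},
  {"x":-4,"y":0,"z":0,"turn":0},
  {"x":-3.5,"y":0,"z":0,"turn":0},
  {"x":-2,"y":0,"z":0,"turn":0},
  {"x":0,"y":0,"z":0,"turn":0},
])

```text
time_s: 58.15
tcp_pos: [0.5857, -0.0958, 0.1791]
orientation: [0.62, 0.784, -0.0, -0.001]
force: [0.2, 0.1, -1.5]
gripper_width: 0.0195
grasp_force: 25.0
```

```bash
python3 go.py .5875,-.0945,.0621
```

```text
t 58.15 tcp [ 0.586 -0.096  0.179] yang 13.34 tilt [-0.001  0.   ] w 0.0195 F [ 0.232  0.11  -1.509] j [-0.182  0.396  1.713  0.     1.035 -0.415]
.5875,-.0945,.0621 -> [ 0.078  0.225 11.696]
```

Request:
move_arm([
  {"x":0,"y":0.1,"z":1.2,"turn":0},
  {"x":0,"y":0,"z":2.4,"turn":0},
  {"x":0,"y":0,"z":2.6,"turn":0},
  {"x":0,"y":0,"z":2.2,"turn":0},
  {"x":0,"y":0,"z":1.4,"turn":0},
  {"x":0,"y":0,"z":0.8,"turn":0},
  {"x":0,"y":0,"z":0.4,"turn":0},
  {"x":0,"y":0,"z":0.3,"turn":0},
  {"x":0,"y":0,"z":0.1,"turn":0},
  {"x":0,"y":0,"z":0,"turn":0},
])

```text
time_s: 59.4
tcp_pos: [0.5874, -0.0945, 0.0663]
orientation: [0.619, 0.785, 0.0, 0.0]
force: [0.4, -0.0, -2.0]
gripper_width: 0.0193
grasp_force: 25.0
```

```bash
python3 go.py .5875,-.0945,.0621
```

```text
t 59.4 tcp [ 0.587 -0.094  0.066] yang 13.46 tilt [ 0.001 -0.   ] w 0.0193 F [ 0.402 -0.031 -2.015] j [-0.179  0.549  1.775 -0.     0.817 -0.414]
.5875,-.0945,.0621 -> [-0.004  0.005  0.42 ]
```

Request:
move_arm([
  {"x":0,"y":0,"z":0.1,"turn":0},
  {"x":0,"y":0,"z":0.08,"turn":0},
  {"x":0,"y":0,"z":0.06,"turn":0},
  {"x":0,"y":0,"z":0.06,"turn":0},
  {"x":0,"y":0,"z":0.06,"turn":0},
  {"x":0,"y":0,"z":0.05,"turn":0},
  {"x":0,"y":0,"z":0.03,"turn":0},
  {"x":0,"y":0,"z":0,"turn":0},
  {"x":0,"y":0,"z":0,"turn":0},
])

```text
time_s: 60.52
tcp_pos: [0.5874, -0.0944, 0.0621]
orientation: [0.619, 0.785, 0.0, 0.0]
force: [-3.4, -0.3, 5.4]
gripper_width: 0.0194
grasp_force: 25.0
```

Request:
move_arm([
  {"x":0,"y":0,"z":0,"turn":0},
  {"x":0,"y":0,"z":0,"turn":0},
  {"x":0,"y":0,"z":0,"turn":0},
  {"x":0,"y":0,"z":0,"turn":0},
  {"x":0,"y":0,"z":-1,"turn":0},
  {"x":0,"y":0,"z":-2,"turn":0},
  {"x":0,"y":0,"z":-3,"turn":0},
  {"x":0,"y":0,"z":-3,"turn":0},
  {"x":0,"y":0,"z":-2,"turn":0},
  {"x":0,"y":0,"z":-1,"turn":0},
  {"x":0,"y":0,"z":0,"turn":0},
], gripper=-0.3)

```text
time_s: 61.9
tcp_pos: [0.5875, -0.0945, 0.1823]
orientation: [0.619, 0.785, 0.0, 0.001]
force: [-0.3, 0.6, -0.1]
gripper_width: 0.0572
grasp_force: 0.0
```

```bash
python3 go.py .3966,.3095,.18
```

```text
t 61.9 tcp [ 0.588 -0.094  0.182] yang 13.46 tilt [ 0.001 -0.   ] w 0.0572 F [-0.339  0.559 -0.054] j [-0.179  0.393  1.709 -0.     1.039 -0.414]
.3966,.3095,.18 -> [43.731 -9.166  0.194]
```

Request:
move_arm([
  {"x":2.2,"y":-0.5,"z":0,"turn":0},
  {"x":4,"y":-0.8,"z":0,"turn":0},
  {"x":4.5,"y":-0.9,"z":0,"turn":0},
  {"x":4.5,"y":-1,"z":0,"turn":0},
  {"x":4.5,"y":-0.9,"z":0,"turn":0},
  {"x":4.5,"y":-1,"z":0,"turn":0},
  {"x":4.5,"y":-0.9,"z":0,"turn":0},
  {"x":4.5,"y":-1,"z":0,"turn":0},
  {"x":4.5,"y":-0.9,"z":0,"turn":0},
  {"x":4,"y":-0.8,"z":0,"turn":0},
  {"x":2,"y":-0.5,"z":0,"turn":0},
  {"x":0,"y":0,"z":0,"turn":0},
])

```text
time_s: 63.4
tcp_pos: [0.3938, 0.31, 0.1806]
orientation: [0.618, 0.786, -0.001, -0.0]
force: [-1.1, 1.1, -1.0]
gripper_width: 0.057
grasp_force: 0.0
```

```bash
python3 - <<'E'
from h import *
w=snap("wrist"); H=hsv(w); m=(H[...,2]<60); m[300:]=0;m[:180]=0;m[:,:270]=0;m[:,380:]=0
for b in blobs(m,60)[:3]: r=cv2.minAreaRect(b); print(r,wonz(w,r[0],.117))
E
python3 go.py .3966,.3095,.065
```

```text
t 63.45 tcp [0.394 0.309 0.181] yang 13.59 tilt [-0.002 -0.001] w 0.057 F [ 0.643 -0.209  0.572] j [ 0.641  0.261  1.91  -0.     0.973  0.404]
.3966,.3095,.065 -> [-0.019  0.241 11.576]
```

Request:
move_arm([
  {"x":-0.1,"y":0.15,"z":1.2,"turn":0},
  {"x":0,"y":0,"z":2.3,"turn":0},
  {"x":0,"y":0,"z":2.5,"turn":0},
  {"x":0,"y":0,"z":2.3,"turn":0},
  {"x":0,"y":0,"z":1.7,"turn":0},
  {"x":0,"y":0,"z":1,"turn":0},
  {"x":0,"y":0,"z":0.5,"turn":0},
  {"x":0,"y":0,"z":0,"turn":0},
])

```text
time_s: 64.45
tcp_pos: [0.3978, 0.3086, 0.0666]
orientation: [0.619, 0.785, 0.0, 0.0]
force: [-0.1, 0.2, 0.4]
gripper_width: 0.0574
grasp_force: 0.0
```

Request:
move_arm([
  {"x":0,"y":0,"z":0,"turn":0},
  {"x":0,"y":0,"z":0,"turn":0},
  {"x":0,"y":0,"z":0,"turn":0},
  {"x":0,"y":0,"z":0,"turn":0},
  {"x":0,"y":0,"z":0,"turn":0},
  {"x":0,"y":0,"z":0,"turn":0},
  {"x":0,"y":0,"z":0,"turn":0},
], gripper=1, force=25)

```text
time_s: 65.32
tcp_pos: [0.3977, 0.3087, 0.0669]
orientation: [0.619, 0.785, 0.0, -0.0]
force: [-2.6, -1.4, 7.0]
gripper_width: 0.0333
grasp_force: 25.0
```

Request:
move_arm([
  {"x":0,"y":0,"z":-0.5,"turn":0},
  {"x":0,"y":0,"z":-1.2,"turn":0},
  {"x":0,"y":0,"z":-2,"turn":0},
  {"x":0,"y":0,"z":-2.5,"turn":0},
  {"x":0,"y":0,"z":-2.8,"turn":0},
  {"x":0,"y":0,"z":-2.8,"turn":0},
  {"x":0,"y":0,"z":-1.5,"turn":0},
  {"x":0,"y":0,"z":0,"turn":0},
])

```text
time_s: 66.32
tcp_pos: [0.3982, 0.3089, 0.2005]
orientation: [0.619, 0.785, 0.001, 0.0]
force: [-0.1, 1.0, -4.2]
gripper_width: 0.0331
grasp_force: 25.0
```

```bash
python3 go.py .506,-.0395,.19
```

```text
t 66.33 tcp [0.398 0.309 0.201] yang 13.46 tilt [0.002 0.001] w 0.0331 F [-0.131  1.034 -4.192] j [ 0.636  0.236  1.889 -0.     1.014  0.401]
.506,-.0395,.19 -> [-36.394   2.375   1.025]
```

Request:
move_arm([
  {"x":-1.5,"y":0.1,"z":0,"turn":0},
  {"x":-2.5,"y":0.2,"z":0,"turn":0},
  {"x":-3.5,"y":0.2,"z":0,"turn":0},
  {"x":-4,"y":0.3,"z":0,"turn":0},
  {"x":-4.2,"y":0.3,"z":0,"turn":0},
  {"x":-4.2,"y":0.3,"z":0,"turn":0},
  {"x":-4.2,"y":0.3,"z":0,"turn":0},
  {"x":-4,"y":0.2,"z":0,"turn":0},
  {"x":-3.7,"y":0.2,"z":0,"turn":0},
  {"x":-2.7,"y":0.2,"z":0,"turn":0},
  {"x":-1.8,"y":0.1,"z":0,"turn":0},
  {"x":0,"y":0,"z":0,"turn":0},
])

```text
time_s: 67.82
tcp_pos: [0.5051, -0.0398, 0.1988]
orientation: [0.62, 0.785, -0.0, -0.001]
force: [-0.1, -0.7, -3.5]
gripper_width: 0.0331
grasp_force: 25.0
```

```bash
python3 go.py .506,-.0395,.0819
```

```text
t 67.83 tcp [ 0.505 -0.04   0.199] yang 13.35 tilt [-0.001  0.   ] w 0.0331 F [-0.138 -0.659 -3.504] j [-0.102  0.244  1.883  0.     1.016 -0.335]
.506,-.0395,.0819 -> [ 0.007  0.112 11.691]
```

Request:
move_arm([
  {"x":-0.05,"y":0.05,"z":1.2,"turn":0},
  {"x":0,"y":0,"z":2.4,"turn":0},
  {"x":0,"y":0,"z":2.6,"turn":0},
  {"x":0,"y":0,"z":2.2,"turn":0},
  {"x":0,"y":0,"z":1.4,"turn":0},
  {"x":0,"y":0,"z":0.8,"turn":0},
  {"x":0,"y":0,"z":0.4,"turn":0},
  {"x":0,"y":0,"z":0.3,"turn":0},
  {"x":0,"y":0,"z":0.1,"turn":0},
  {"x":0,"y":0,"z":0,"turn":0},
])

```text
time_s: 69.08
tcp_pos: [0.5063, -0.0393, 0.0859]
orientation: [0.619, 0.785, 0.0, 0.0]
force: [0.0, 1.2, -3.1]
gripper_width: 0.0333
grasp_force: 25.0
```

Request:
move_arm([
  {"x":0,"y":0,"z":0.1,"turn":0},
  {"x":0,"y":0,"z":0.08,"turn":0},
  {"x":0,"y":0,"z":0.06,"turn":0},
  {"x":0,"y":0,"z":0.06,"turn":0},
  {"x":0,"y":0,"z":0.04,"turn":0},
  {"x":0,"y":0,"z":0.04,"turn":0},
  {"x":0,"y":0,"z":0,"turn":0},
  {"x":0,"y":0,"z":0,"turn":0},
])

```text
time_s: 70.08
tcp_pos: [0.5062, -0.0392, 0.0819]
orientation: [0.619, 0.785, 0.0, 0.0]
force: [-2.3, 0.1, 0.8]
gripper_width: 0.0328
grasp_force: 25.0
```

Contact. Release, rise and check.

Request:
move_arm([
  {"x":0,"y":0,"z":0,"turn":0},
  {"x":0,"y":0,"z":0,"turn":0},
  {"x":0,"y":0,"z":0,"turn":0},
  {"x":0,"y":0,"z":0,"turn":0},
  {"x":0,"y":0,"z":-1,"turn":0},
  {"x":0,"y":0,"z":-2,"turn":0},
  {"x":0,"y":0,"z":-3,"turn":0},
  {"x":0,"y":0,"z":-3,"turn":0},
  {"x":0,"y":0,"z":-3,"turn":0},
  {"x":0,"y":0,"z":-1,"turn":0},
  {"x":0,"y":0,"z":0,"turn":0},
], gripper=-0.3)

```text
time_s: 71.45
tcp_pos: [0.5064, -0.0393, 0.2122]
orientation: [0.619, 0.785, 0.0, 0.001]
force: [-0.2, -0.7, -0.7]
gripper_width: 0.0573
grasp_force: 0.0
```

Request:
move_arm([
  {"x":2,"y":-0.8,"z":0,"turn":0},
  {"x":3.5,"y":-1.2,"z":0,"turn":0},
  {"x":4,"y":-1.2,"z":0,"turn":0},
  {"x":4,"y":-1.2,"z":0,"turn":0},
  {"x":4,"y":-1.2,"z":0,"turn":0},
  {"x":4,"y":-1.2,"z":0,"turn":0},
  {"x":4,"y":-1.2,"z":0,"turn":0},
  {"x":3.5,"y":-1,"z":0,"turn":0},
  {"x":2,"y":-0.8,"z":0,"turn":0},
  {"x":0,"y":0,"z":0,"turn":0},
  {"x":0,"y":0,"z":0,"turn":0},
])

```text
time_s: 72.82
tcp_pos: [0.338, 0.239, 0.2112]
orientation: [0.619, 0.785, -0.001, -0.0]
force: [0.5, 0.2, -0.8]
gripper_width: 0.057
grasp_force: 0.0
```

Run:
```python
from h import *
t=snap("top"); c=snap("scene")
a=t["frame"][220:360,260:520]; b=c["frame"][130:290,210:430]
cv2.imwrite("pics/fin.png",np.vstack([cv2.resize(a,(560,300)),cv2.resize(b,(560,300))])[:,:,::-1])
```

```text
(no output)
```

View pics/fin.png

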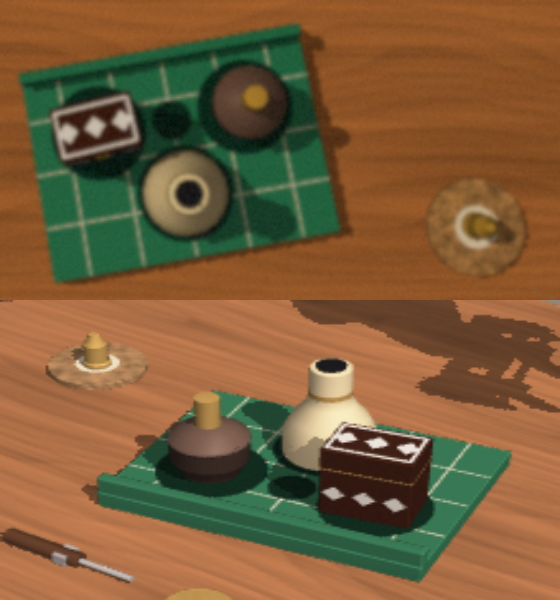

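The lamp, bowl and casket stand upright on their own discs (top view px 187,195; 255,100; 95,128). The imame is upright on the dot, and the arm is clear of everything.

```bash
python3 -c "
from rig import arm; print(arm.hand_in())"
```

```text
the job is handed in; nothing more can be done
None
```

The job is handed in at about 73 s: the imame stands upright on the pad's dot and the lamp base, bowl and casket are upright on their own discs; my first bowl grip missed, with the fingers shutting on top of the knob at about 8 N, but the bowl did not move.

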